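Unlock the curing light, draw it out and hold it over the model

TASK

Slide the orange transport lock of the charging stand all the way to its open end (green dot), draw the curing light out of its socket, and tip it over until the wand is level with the lens at its nose facing straight down. Finish while holding it still in the gripper, with the lens over the middle of the plaster model and two to three centimetres above its top, the light touching nothing but the fingers. Leave the model and everything else on the worktop where they are, and do not touch the model with the light.

Things in the scene. Friction and masses are not known exactly. Their poses are not given: they have to be found in the camera images.
- charging_stand: charging stand, fast to the worktop: grey foot 156x106 mm, white head 100 mm wide (y) leaning back, highest at its front edge, 93 mm. Origin on its underside; +x to its back (away from the robot at yaw 0), +y to its left. Its pocket is 42 mm deep, 25.5 (x) by 21.5 (y) mm; the pocket's axis leans 40 degrees from vertical to the stand's +x: direction [0.643, 0, 0.766] in its frame
- socket_mouth (a point): centre of the pocket's mouth, at [0, 0, 0.060] of the stand's frame; the stand's upper face passes through it, square to the pocket's axis
- transport_lock (a joint): transport lock position, m: 0 = locked (red dot), grows as it slides to the stand's +y (left from the robot), 0.030 = open end stop (green dot). Starts at 0 to 0.005. Friction 2 N, stays where left. Its 24 mm wide grey tongue lies in a notch in the light's front, 1.5 to 5.5 mm above the pocket's mouth, and keeps the light in until slid about 23 mm
- lock_knob (a point): middle of the lock's orange ridged knob: 14 mm front to back, 12 mm along the slide, 20 mm high, square on the upper face (so leaning back 40 degrees); its foot is 9 mm below this point along that axis. The light is 22 mm behind this point, both sides are free: push it from its -y side with closed fingers pointing down, or pinch it from above
- curing_light: cordless curing light, a wand 214 mm long, about 0.12 kg. Origin at the centre of its butt end, +z along the wand to the nose, +x the way the lens looks. Its lowest 42 mm stand in the pocket; +z then lies along the pocket's axis and +x looks away from the robot and down. White handle with flat sides from z = 0.052 to 0.135: 20 mm wide along y, 24 mm along x.
- grip (a point): point on the light's axis at z = 0.100 of its frame, mid handle, within 10 mm of its centre of mass: grasp here across its y (20 mm)
- lens (a point): centre of the lens face (blue point in a steel ring) on the side of the round nose, at [0.022, 0, 0.205] of the light's frame, looking along its +x. The thin neck before the nose is bent towards +x and carries an orange disc shield, 34 mm across, at z = 0.176; with the lens facing down the shield's rim ends about level with the lens
- plaster_model: cream plaster dental model standing upright, 48x60 mm, 29 mm high, loose, its heading random; origin under its centre. It, the blue tray and the dappen dish may stand in each other's places
- blue_tray: light-blue plastic impression tray (horseshoe), 70x55x14 mm, a bystander; origin under its centre
- dappen: pale blue dappen dish (small waisted glass cup), 37 mm across, 26 mm tall, a bystander; origin under its centre
- red_marker: white marker pen with a red cap lying flat, 138x12x13 mm, a bystander; origin under its centre
- cotton_a: white cotton roll, 38x10x10 mm, a bystander; origin under its centre
- cotton_b: second white cotton roll, 38x10x10 mm, a bystander; origin under its centre
- vial: clear indicator vial with a purple cap lying flat, 48x10x10 mm, a bystander; origin under its centre
Things that resemble listed ones, but are neither listed nor needed, are in the scene too. Leave any red look-alike of the plaster_model alone.

How it is judged:
By the outcome, as a careful person would: the job done as asked, in the order asked, and still so for the second after the job is handed in, while the arm keeps its last pose, push and grip.
It also fails if it takes over 51 s, if anything falls off the work surface, if the arm or the gripper's body presses on something with over 40 N, if the wrist force passes 120 N, or if a joint passes its speed limit or range.

ROBOT

A 6-joint arm with a two-finger parallel gripper is mounted at the origin on a cart in front of the work surface, level with it; the furniture and walls round the work are solid. World frame = base frame: x ahead of the robot, y to its left, z up, the work surface at z = 0. Lengths are in m, angles in rad, forces in N, time in s.
With the tool pointing down it reaches from about 0.25 to 0.775 m from the base axis. Payload 4 kg.
Tool frame: the origin (TCP) lies at the very end of the fingers, on their centre line; the grasp point (between the pads) lies 19 mm behind it (bot.tcp_to_grasp is the distance from the TCP to the grasp point, in m); z points along the fingers, y is the line along which they close (so a half turn about z gives the same grasp; the last joint's range is limited). The gripper opens to 94 mm and grips with 3 to 60 N. Pads are 16 mm wide; open, the fingers measure 119 mm over their backs; the gripper's body (75 mm by 177 mm) begins 78 mm behind the grasp point.
Start: joints at [1.202, 0.087, 1.371, -0, 1.684, -0.103], TCP at [0.144, 0.531, 0.174] pointing down, gripper open.
Joint ranges: [-3.1, 3.1], [-0.76, 2.03], [0.27, 2.55], [-1.08, 4.22], [0.17, 2.65], [-2.57, 2.57]. Speed limits (rad/s): [2.79, 2.79, 3.14, 3.14, 3.14, 3.14].

INTERFACE

Orientations are given as a rotation vector (axis times angle).
In Python, from rig import bot, viewer gives the robot as it stands.
- The arm moves only by the tool jog_arm, never from a script. Its argument "series" is one flat list of numbers, 7 for each row, row after row: the shift along the tool's x, y, z in mm, then the turn, a rotation vector about the tool's x, y, z in degrees, then the opening, from 0 (shut) to 1 (fully open). A call has 1 to 8 rows; each row shifts and turns the commanded pose from where the row before left it, along the tool's axes as they then stand; what a row does not reach is not made up. A row lasts 1/12 s, in which the tool goes at most 41.7 mm and 7.16 degrees, less where a joint would pass 70% of its speed; a pose out of reach is approached as far as the arm can. A call is refused whole if a number of a shift passes 41.7 or a number of a turn 7.16, either way. A call with a gripper value outside its range is refused whole. The fingers move at their own pace and stop on an object; "newtons" is the grip in N (left out, the last holds). Time passes only in rows, so rows that do not move let the fingers close. It gives the time, the measured TCP pose, the force, the opening and the grip force at its end, in the units of the state.
- bot.state(): the state, without advancing time (a new reading comes with each control period).
- viewer.capture(name): name is "scene" or "side" or "wrist"; returns the picture (480x640x3 uint8, blue, green, red); there is no depth.
- viewer.camera_info(name): a dict with "vfov" (degrees; the focal length in pixels is half the picture's height over the tangent of half this angle, whatever the lens; pixels are square), "cx", "cy" (the principal point, pixels), "pose" (4x4, takes a point from camera to world coordinates). Camera axes: x right, y up, looking along -z (the intrinsics and any distortion apply to the point x, -y, -z); pixel columns grow to the right and rows downward; lengths in m; the calibration is good to about 2 mm. The wrist camera is an equidistant fisheye: a pixel r from the principal point sees the ray r / f radians off the axis. A picture is of the moment at which its call begins: read the wrist's pose just before it. camera_info takes no time and is no camera call; for the wrist camera it gives the pose at the moment of the call.
- bot.sign_off(): hands the job in; it is judged then, once.
Trained networks look in the newest picture that a camera, given by its name, has taken for a name from the list of things; names that differ only in an ending like _2 or _b are one class to them, and where a whole thing is asked for, a point or a joint stands for the part that bears it (a point fixed in the world has none). Each returns a list of dicts, best first, with "score" (0 to 1); they miss things now and then, are a little off and sometimes report something else, mostly with a low value. They report only what shows in the picture. A call takes as long as a camera call. They do not tell look-alikes from the thing itself.
- viewer.search_frame(target, camera): "rect" ([left, top, width, height] in pixels, round what is visible of it).
- viewer.trace(target, camera): "pixels" (480x640 bool, what is visible of it) and "rect" ([left, top, width, height] in pixels, round what is visible of it).
The state is a dict: "time": time; "joints": joint angles; "dq": joint speeds; "tau": joint torques, N m; "eef_pos": TCP position; "tool_rot": TCP orientation; "force": force on the tool from outside, world axes, zero at the start; "torque": the same for the moment, N m; "opening": finger opening in m; "finger_force": force on a finger pad.
Only numpy, scipy, OpenCV 4.12 (cv2) and the standard library are available. Lean on these libraries where they do the work, as an engineer would, in place of code of your own. Each camera call takes 0.05 s, during which the arm holds its last target. There are 200 camera calls.

## Working session

There is one attempt and no reset: what is moved stays moved. The work goes in short steps, Python scripts to look and compute and a tool call to move; the robot and the scene stay as the last step left them, time stands still between calls to the robot, and variables do not carry over. Pictures are saved under pics/ and viewed, at most 10 in all, crops included, and the job is handed in when it is done.

Besides the shell and the picture viewer there is one more tool, called after "Call:" as name(argument=value, ...) on one line, values as JSON. jog_arm: Moves the arm, as the interface text tells. Its arguments: {"type":"object","properties":{"series":{"type":"array"},"newtons":{"type":"number"}},"required":["series"]}

```bash
ls; mkdir -p pics; cat > h.py <<'E'
import numpy as np, cv2
from scipy.spatial.transform import Rotation as R
from rig import bot, viewer
def f_of(c): return 240/np.tan(np.radians(c["vfov"])/2)
def ray(name,u,v,c=None):
    c=c or viewer.camera_info(name); f=f_of(c); x=u-c["cx"]; y=v-c["cy"]
    if name=="wrist":
        r=np.hypot(x,y)+1e-9; t=r/f; d=np.array([x/r*np.sin(t),y/r*np.sin(t),np.cos(t)])
    else: d=np.array([x/f,y/f,1.])
    P=np.array(c["pose"]); w=P[:3,:3]@np.array([d[0],-d[1],-d[2]])
    return P[:3,3],w/np.linalg.norm(w)
def proj(name,X,c=None):
    c=c or viewer.camera_info(name); f=f_of(c); P=np.array(c["pose"])
    q=P[:3,:3].T@(np.asarray(X,float)-P[:3,3]); q=np.array([q[0],-q[1],-q[2]])
    if name=="wrist":
        rr=np.hypot(q[0],q[1])+1e-12; t=np.arctan2(rr,q[2]); k=f*t/rr; return np.array([c["cx"]+k*q[0],c["cy"]+k*q[1]])
    return np.array([c["cx"]+f*q[0]/q[2],c["cy"]+f*q[1]/q[2]])
def onz(name,u,v,z,c=None):
    o,d=ray(name,u,v,c); return o+d*(z-o[2])/d[2]
def tri(rays):
    A=sum(np.eye(3)-np.outer(d,d) for o,d in rays); b=sum((np.eye(3)-np.outer(d,d))@o for o,d in rays)
    return np.linalg.solve(A,b)
E
python3 - <<'E'
from h import *
np.set_printoptions(precision=4,suppress=True)
for n in ("scene","side","wrist"):
    c=viewer.camera_info(n); im=viewer.capture(n); cv2.imwrite(f"pics/{n}0.png",im)
    print(n,c["vfov"],c["cx"],c["cy"],np.array(c["pose"]).round(3).tolist(),[k for k in c])
    for t in ("charging_stand","socket_mouth","lock_knob","curing_light","grip","lens","plaster_model","blue_tray","dappen"):
        print(t,[(np.round(r["rect"]).tolist(),round(r["score"],2)) for r in viewer.search_frame(t,n)[:4]])
s=bot.state(); print(s["time"],s["eef_pos"],s["tool_rot"],bot.tcp_to_grasp)
E
```

```text
pics
scene 47.29231040586879 315.40245283264085 239.4080103531168 [[0.612, 0.339, -0.714, -0.308], [-0.791, 0.249, -0.56, -0.636], [-0.012, 0.907, 0.42, 0.644], [0.0, 0.0, 0.0, 1.0]] ['vfov', 'cx', 'cy', 'pose']
charging_stand [([207.0, 242.0, 61.0, 53.0], 0.83), ([347.0, 282.0, 24.0, 19.0], 0.75)]
socket_mouth [([205.0, 241.0, 64.0, 52.0], 0.75), ([227.0, 240.0, 13.0, 7.0], 0.71)]
lock_knob []
curing_light [([238.0, 193.0, 18.0, 55.0], 0.64)]
grip [([234.0, 190.0, 24.0, 60.0], 0.84), ([181.0, 265.0, 2.0, 8.0], 0.73)]
lens [([238.0, 186.0, 16.0, 65.0], 0.67)]
plaster_model [([279.0, 278.0, 22.0, 21.0], 0.77), ([347.0, 281.0, 26.0, 20.0], 0.73)]
blue_tray [([442.0, 328.0, 37.0, 25.0], 0.93)]
dappen [([404.0, 296.0, 17.0, 15.0], 0.8), ([347.0, 279.0, 26.0, 21.0], 0.69), ([236.0, 192.0, 22.0, 59.0], 0.63)]
side 42.06569303704871 315.9089763346626 241.16059442957277 [[0.967, 0.108, -0.231, 0.223], [-0.255, 0.44, -0.861, -1.179], [0.008, 0.892, 0.453, 0.747], [0.0, 0.0, 0.0, 1.0]] ['vfov', 'cx', 'cy', 'pose']
charging_stand [([246.0, 207.0, 73.0, 58.0], 0.98)]
socket_mouth [([245.0, 210.0, 72.0, 52.0], 0.78)]
lock_knob [([270.0, 211.0, 14.0, 11.0], 0.6)]
curing_light [([278.0, 171.0, 47.0, 59.0], 0.74)]
grip [([278.0, 170.0, 45.0, 57.0], 0.55)]
lens [([282.0, 168.0, 42.0, 60.0], 0.6)]
plaster_model [([340.0, 281.0, 26.0, 24.0], 0.92), ([413.0, 360.0, 25.0, 6.0], 0.72), ([282.0, 257.0, 29.0, 26.0], 0.63)]
blue_tray [([364.0, 357.0, 39.0, 25.0], 0.71)]
dappen []
wrist 65.70646984690485 315.1702685841679 240.3731622760479 [[0.263, -0.932, -0.248, 0.073], [0.965, 0.255, 0.068, 0.55], [-0.0, -0.257, 0.966, 0.385], [0.0, 0.0, 0.0, 1.0]] ['vfov', 'cx', 'cy', 'pose']
charging_stand []
socket_mouth []
lock_knob []
curing_light []
grip []
lens []
plaster_model []
blue_tray []
dappen []
1.5 [0.1445 0.5307 0.174 ] [-0.4163 -3.1139 -0.0001] 0.0188
```

```bash
python3 - <<'E'
from h import *
np.set_printoptions(precision=4,suppress=True)
a=cv2.imread("pics/scene0.png")[170:370,160:500]; b=cv2.imread("pics/side0.png")[150:390,220:460]
cv2.imwrite("pics/sc1.png",cv2.resize(a,(800,470),interpolation=cv2.INTER_CUBIC)); cv2.imwrite("pics/sd1.png",cv2.resize(b,(600,600),interpolation=cv2.INTER_CUBIC))
for (p,q,n) in (((290,288),(296.5,270),"m1"),((360,291),(353,293),"m2")):
    print(n,onz("scene",*p,.015),onz("side",*q,.015),tri([ray("scene",*p),ray("side",*q)]))
print("m2b",onz("scene",360,291,.015),"side m340", onz("side",353,293,.015))
print("stand",onz("scene",237,268,.03),onz("side",282,236,.03))
E
```

```text
m1 [0.5164 0.0853 0.015 ] [0.5128 0.0788 0.015 ] [0.514  0.0829 0.0148]
m2 [ 0.6005 -0.0509  0.015 ] [ 0.6113 -0.0526  0.015 ] [ 0.6151 -0.0412  0.0062]
m2b [ 0.6005 -0.0509  0.015 ] side m340 [ 0.6113 -0.0526  0.015 ]
stand [0.4942 0.2325 0.03  ] [0.511  0.2349 0.03  ]
```

View pics/sc1.png

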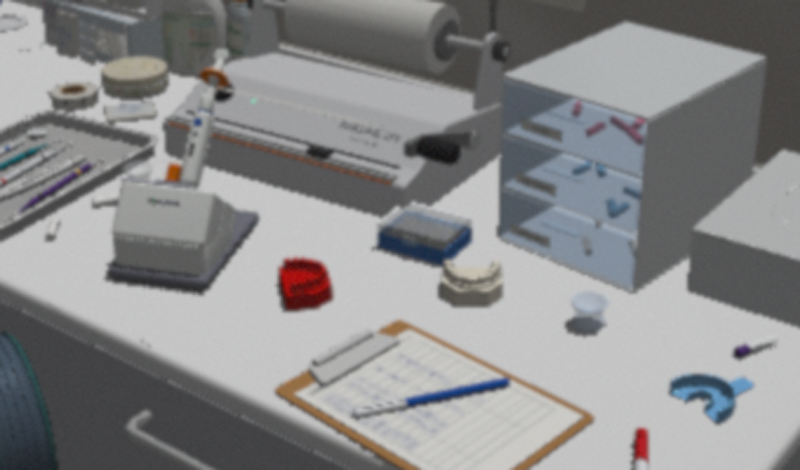

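View pics/sd1.png

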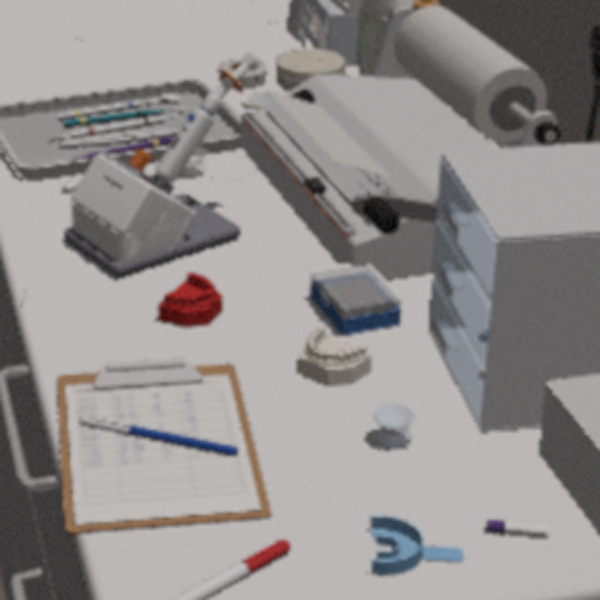

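Candidates for plaster_model are the red one at scene (290,288), a look-alike to leave alone, and the cream one at scene (360,291) / side (353,293). The cream one fits the description, and the enlarged crop confirms it. The light stands in the stand at scene (245,220), leaning back. I'll move the wrist camera above the stand.

Call:
jog_arm(series=[0, 0, -41, 0, 0, -5.1, 1, 0, 0, -41, 0, 0, -5.1, 1, 0, 0, -41, 0, 0, -5.1, 1, -33, -22, 0, 0, 0, 0, 1, -33, -22, 0, 0, 0, 0, 1, -33, -22, 0, 0, 0, 0, 1, -33, -22, 0, 0, 0, 0, 1, -33, -22, 0, 0, 0, 0, 1])

```text
time: 2.17
eef_pos: [0.3108, 0.4198, 0.2973]
tool_rot: [-0.003, 3.141, 0.001]
force: [0.3, 0.7, 0.4]
opening: 0.094
finger_force: 0.0
```

```bash
python3 - <<'E'
from h import *
np.set_printoptions(precision=4,suppress=True)
def t(n,a,b):
    A=(160+a[0]*.425,170+a[1]*.4255);B=(220+b[0]*.4,150+b[1]*.4); X=tri([ray("scene",*A),ray("side",*B)]); print(n,X,proj("scene",X)-A,proj("side",X)-B)
t("lam knob",(500,50),(547,132)); t("lam black handle",(440,150),(382,213)); t("roll front face",(447,35),(508,96))
t("nose shield",(213,78),(230,76)); t("orange knob",(174,172),(138,160)); t("cab top corner",(505,70),(440,155)); t("cab top near",(648,115),(497,235));t("box top corner",(378,235),(311,283));t("lam front edge",(165,122),(240,132));t("lam front edge r",(395,190),(352,225))
t("mod",(472,268),(335,345))
E
```

```text
lam knob [0.8722 0.0929 0.145 ] [-0.0499 -0.2917] [-0.0342  0.3225]
lam black handle [0.6887 0.0476 0.1   ] [-0.095  -0.5249] [-0.0707  0.547 ]
roll front face [0.8574 0.1561 0.1567] [-0.1885 -1.1404] [-0.1268  1.2407]
nose shield [0.602  0.2813 0.1545] [-0.1828 -0.9979] [-0.0824  0.9772]
orange knob [0.495  0.2368 0.0938] [0.047  0.2494] [ 0.0259 -0.2354]
cab top corner [ 0.7187 -0.0095  0.1862] [0.2645 1.4285] [ 0.1495 -1.5274]
cab top near [ 0.7033 -0.1716  0.1863] [0.0366 0.1962] [ 0.0275 -0.2148]
box top corner [0.6341 0.0868 0.0119] [-0.0734 -0.3986] [-0.0623  0.4028]
lam front edge [0.6486 0.4108 0.0439] [0.6129 2.8727] [ 0.2097 -2.84  ]
lam front edge r [0.6764 0.0978 0.0544] [-0.6443 -4.0673] [-0.6674  4.1499]
mod [ 0.6172 -0.0415  0.0215] [0.0643 0.3266] [ 0.0561 -0.3343]
```

Call:
jog_arm(series=[-36, -20, 0, 0, 0, 0, 1, -36, -20, 0, 0, 0, 0, 1, -36, -20, 0, 0, 0, 0, 1, -36, -20, 0, 0, 0, 0, 1, -36, -20, 0, 0, 0, -6.7, 1, -36, -20, 0, 0, 0, -6.7, 1, -36, -10, 0, 0, 0, -6.7, 1, 0, 0, 0, 0, 0, 0, 1])

```text
time: 2.83
eef_pos: [0.5711, 0.3015, 0.2909]
tool_rot: [0.545, -3.089, 0.004]
force: [-1.0, -0.0, -2.2]
opening: 0.0939
finger_force: 0.0
```

```bash
python3 - <<'E'
from h import *
np.set_printoptions(precision=4,suppress=True)
c=viewer.camera_info("wrist"); im=viewer.capture("wrist"); cv2.imwrite("pics/w1.png",im)
import json; json.dump({k:np.array(v).tolist() for k,v in c.items()},open("w1.json","w"))
for t in ("charging_stand","lock_knob","curing_light","lens","plaster_model"):
    print(t,[(np.round(r["rect"]).tolist(),round(r["score"],2)) for r in viewer.search_frame(t,"wrist")[:4]])
print(np.array(c["pose"]))
E
```

```text
charging_stand [([71.0, 133.0, 41.0, 39.0], 0.66), ([240.0, 80.0, 93.0, 120.0], 0.57)]
lock_knob [([275.0, 115.0, 22.0, 27.0], 0.75)]
curing_light [([269.0, 144.0, 32.0, 141.0], 0.87)]
lens []
plaster_model [([72.0, 132.0, 41.0, 40.0], 0.86), ([162.0, 86.0, 44.0, 43.0], 0.7)]
[[-0.3414 -0.9096 -0.2368  0.5021]
 [ 0.9399 -0.331  -0.0838  0.2766]
 [-0.0022 -0.2512  0.9679  0.5021]
 [ 0.      0.      0.      1.    ]]
```

View pics/w1.png

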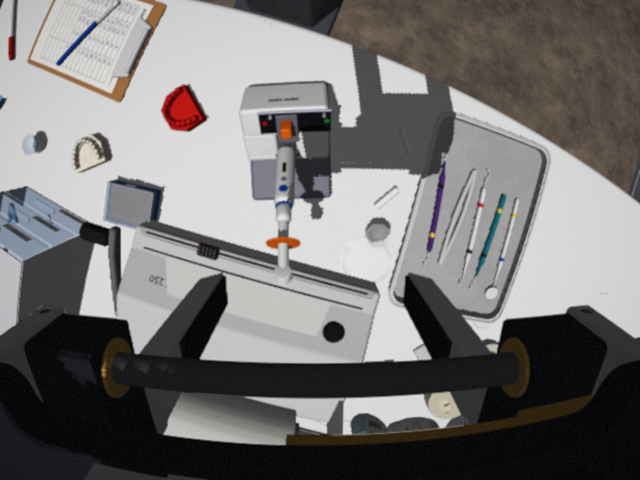

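The wrist view shows the stand at about (288,130), the knob at (286,129), the red dot at (264,122) and the green dot at (327,121). The light runs from (286,150) to its nose at (283,275), and the cream model is at (90,152). I'll enlarge the stand.

```bash
python3 - <<'E'
import cv2
im=cv2.imread("pics/w1.png")[70:290,225:355]; cv2.imwrite("pics/w1c.png",cv2.resize(im[:135],(780,810))[:800][0:600])
E
```

```text
(no output)
```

View pics/w1c.png

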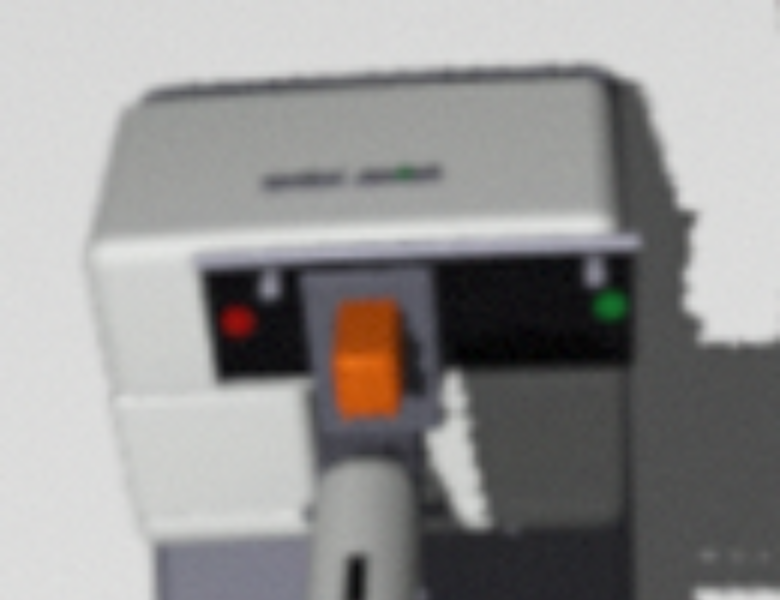

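Call:
jog_arm(series=[-5, -41, 0, 0, 0, 0, 1, -5, -41, 0, 0, 0, 0, 1, -5, -41, 0, 0, 0, 0, 1, 0, -15, 0, 0, 0, 0, 1, 0, 0, 0, 0, 0, 0, 1, 0, 0, 0, 0, 0, 0, 1])

```text
time: 3.63
eef_pos: [0.6261, 0.1803, 0.2982]
tool_rot: [-0.55, 3.092, 0.002]
force: [-1.2, -0.2, 0.1]
opening: 0.0937
finger_force: 0.0
```

```bash
python3 - <<'E'
from h import *
import json
np.set_printoptions(precision=4,suppress=True)
c=viewer.camera_info("wrist"); im=viewer.capture("wrist"); cv2.imwrite("pics/w2.png",im)
json.dump({k:np.array(v).tolist() for k,v in c.items()},open("w2.json","w"))
for t in ("charging_stand","lock_knob","curing_light","lens","plaster_model"):
    rs=viewer.trace(t,"wrist"); print(t,[(np.round(r["rect"]).tolist(),round(r["score"],2)) for r in rs[:4]])
s=bot.state();print(s["eef_pos"],s["dq"])
im=im[30:330]
cv2.imwrite("pics/w2c.png",cv2.resize(im,(800,375),interpolation=cv2.INTER_CUBIC))
E
```

```text
charging_stand [([350.0, 73.0, 95.0, 118.0], 0.84), ([82.0, 115.0, 24.0, 24.0], 0.5)]
lock_knob [([389.0, 106.0, 26.0, 32.0], 0.64), ([30.0, 61.0, 34.0, 45.0], 0.39)]
curing_light [([388.0, 129.0, 44.0, 142.0], 0.8)]
lens [([388.0, 128.0, 44.0, 142.0], 0.6)]
plaster_model [([255.0, 72.0, 46.0, 47.0], 0.75), ([149.0, 116.0, 47.0, 43.0], 0.69), ([82.0, 115.0, 25.0, 26.0], 0.42)]
[0.6262 0.1815 0.2974] [-0.0077  0.0044 -0.0005 -0.0036 -0.0023 -0.0017]
```

View pics/w2c.png

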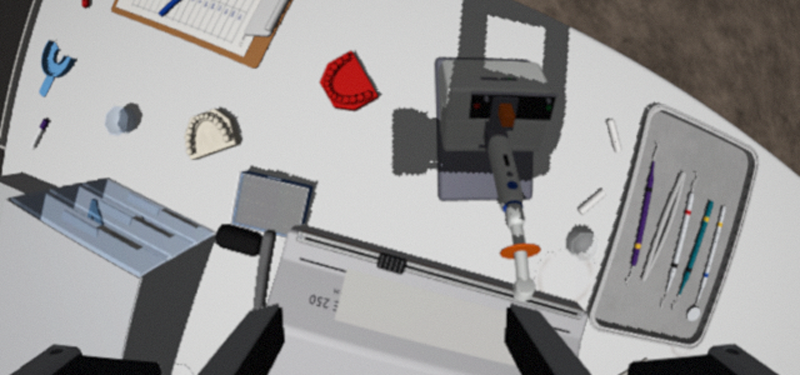

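```bash
cat > fit.py <<'E'
from h import *
import json
from scipy.optimize import least_squares
np.set_printoptions(precision=4,suppress=True)
c1=json.load(open("w1.json"));c2=json.load(open("w2.json"))
A=np.array([.6428,0,.766])
def S(p,q):
    c,s=np.cos(p[2]),np.sin(p[2]); q=np.asarray(q); return np.array([p[0]+c*q[0]-s*q[1],p[1]+s*q[0]+c*q[1],q[2]])
E
python3 - <<'E'
from fit import *
# light midline in w2 from trace
m=viewer.trace("curing_light","wrist")[0]["pixels"]
k=viewer.trace("lock_knob","wrist")[0]["pixels"]
ml2=np.array([[np.nonzero(m[v])[0].mean(),v,m[v].sum()] for v in range(130,272,5) if m[v].any()]); print(ml2.round(1).tolist())
ys,xs=np.nonzero(k); print("knob2",xs.mean(),ys.mean(),xs.min(),xs.max(),ys.min(),ys.max())
g=cv2.GaussianBlur(cv2.cvtColor(cv2.imread("pics/w1.png"),cv2.COLOR_BGR2GRAY),(3,3),0).astype(float)
for v in range(152,200,6):
    print(v,g[v,264:306].astype(int).tolist())
np.save("ml2.npy",ml2)
hs=[]
for n in ("pics/w1.png","pics/w2.png"):
    h=cv2.cvtColor(cv2.imread(n),cv2.COLOR_BGR2HSV); mk=cv2.inRange(h,(3,150,60),(18,255,255)); 
    nn,_,st,ce=cv2.connectedComponentsWithStats(mk); print([(st[i].tolist(),ce[i].round(1).tolist()) for i in range(1,nn) if st[i][4]>60])
E
```

```text
[[395.5, 135.0, 16.0], [396.0, 140.0, 19.0], [397.5, 145.0, 20.0], [399.5, 150.0, 20.0], [400.5, 155.0, 20.0], [401.5, 160.0, 20.0], [403.0, 165.0, 19.0], [404.0, 170.0, 19.0], [405.0, 175.0, 19.0], [406.5, 180.0, 18.0], [408.0, 185.0, 19.0], [408.0, 190.0, 19.0], [409.0, 195.0, 17.0], [410.5, 200.0, 14.0], [411.5, 205.0, 14.0], [412.0, 210.0, 11.0], [413.0, 215.0, 9.0], [414.0, 220.0, 9.0], [416.0, 225.0, 13.0], [416.5, 230.0, 30.0], [412.5, 235.0, 22.0], [416.5, 240.0, 10.0], [417.0, 245.0, 9.0], [417.0, 250.0, 9.0], [419.0, 255.0, 13.0], [419.0, 260.0, 17.0], [418.0, 265.0, 15.0]]
knob2 401.3532182103611 120.97802197802197 389 414 106 136
152 [204, 203, 203, 202, 202, 202, 202, 202, 202, 202, 200, 192, 176, 159, 152, 155, 160, 164, 166, 165, 162, 159, 154, 148, 142, 135, 128, 118, 104, 83, 64, 59, 65, 68, 80, 115, 162, 195, 204, 197, 175, 137]
158 [189, 189, 187, 185, 184, 183, 183, 182, 180, 179, 175, 165, 153, 150, 154, 159, 163, 166, 167, 165, 162, 159, 155, 149, 142, 135, 127, 117, 103, 85, 68, 57, 54, 55, 54, 54, 55, 60, 73, 86, 92, 88]
164 [127, 127, 126, 126, 126, 127, 127,
[... 802 characters left out ...]
128, 127, 127, 127, 132, 143, 154, 152, 128, 91, 59, 44, 41, 41, 43, 46, 60, 85, 106, 103, 89, 78, 75, 82, 100, 117, 125, 126, 126, 126, 126, 125, 118, 99, 71, 49]
194 [129, 128, 129, 128, 128, 128, 129, 129, 128, 128, 135, 148, 160, 167, 172, 176, 179, 179, 178, 176, 173, 169, 160, 139, 112, 90, 79, 75, 75, 82, 99, 116, 124, 125, 124, 121, 112, 95, 74, 55, 43, 38]
[([143, 0, 22, 34, 243], [155.0, 13.1]), ([29, 60, 104, 41, 357], [99.1, 84.0]), ([280, 120, 12, 20, 204], [286.0, 129.2]), ([267, 237, 32, 11, 219], [282.6, 241.8])]
[([236, 0, 14, 15, 86], [242.6, 3.6]), ([90, 34, 129, 50, 546], [173.1, 63.5]), ([400, 113, 12, 18, 181], [405.1, 121.5]), ([401, 225, 31, 12, 207], [415.8, 229.6])]
```

```bash
python3 - <<'E'
from fit import *
ml2=np.load("ml2.npy"); ml2=ml2[(ml2[:,1]>=140)&(ml2[:,1]<=190)]
ml1=np.array([(285.0,152),(284.8,158),(284.2,170),(283.5,182),(282.7,194)])
l1=np.polyfit(ml1[:,1],ml1[:,0],1); l2=np.polyfit(ml2[:,1],ml2[:,0],1)
def disc(p,c): # disc centre rough
    return proj("wrist",S(p,np.array([0,0,.06])+A*(.176-.042)),c)
def res(p,full=True):
    r=[]
    r+=list((proj("wrist",S(p,[-.0393,-.05,.093]),c1)-(240.8,111)))+list((proj("wrist",S(p,[-.0393,.05,.093]),c1)-(331.7,110)))
    for s in (.02,.05,.08):
        X=S(p,np.array([0,0,.06])+A*s)
        for c,l in ((c1,l1),(c2,l2)):
            u,v=proj("wrist",X,c); r.append(u-np.polyval(l,v))
    return np.array(r)
o=least_squares(res,[.52,.24,.35]); p=o.x; print(p,np.degrees(p[2]),o.fun.round(1)); np.save("stand.npy",p)
for c,d,k in ((c1,(282.6,241.8),(286,129.2)),(c2,(415.8,229.6),(405.1,121.5))): print("disc",disc(p,c),d)
K=tri([ray("wrist",286,129.2,c1),ray("wrist",405.1,121.5,c2)]); 
D=tri([ray("wrist",282.6,241.8,c1),ray("wrist",415.8,229.6,c2)])
Rz=R.from_euler('z',p[2]).as_matrix()
for n,X in (("knob",K),("disc",D)):print(n,X,Rz.T@(X-[p[0],p[1],0]))
# model from wrist views, scene/side
M=tri([ray("wrist",90,152,c1),ray("wrist",172.5,137.5,c2)]); print("model",M)
print("grip",S(p,np.array([0,0,.06])+A*.058))
ms=[]
for n in ("scene","side","wrist"):
    viewer.capture(n); rs=viewer.trace("plaster_model",n)
    for r in rs[:3]:
        ys,xs=np.nonzero(r["pixels"]); im=None; print(n,r["rect"],round(r["score"],2),xs.mean().round(1),ys.mean().round(1))
E
```

```text
[0.513  0.2442 0.3317] 19.00223670721564 [-0.8 -0.3 -0.5  0.5  1.   0.8  0.2  0.4 -0.6 -0.3]
disc [278.2702 237.4637] (282.6, 241.8)
disc [414.8478 224.7369] (415.8, 229.6)
knob [0.4958 0.2397 0.094 ] [-0.0178  0.0013  0.094 ]
disc [0.5993 0.2776 0.1554] [0.0924 0.0035 0.1554]
model [ 0.6066 -0.0303  0.0297]
grip [0.5482 0.2564 0.1044]
scene [346.3, 283.6, 26.1, 14.7] 0.95 360.6 291.2
scene [279.4, 277.2, 22.6, 25.6] 0.7 289.0 290.7
side [281.5, 257.7, 32.0, 29.6] 0.6 295.8 271.3
wrist [148.0, 116.4, 48.1, 42.6] 0.9 168.7 136.6
wrist [258.6, 68.7, 44.4, 49.6] 0.88 278.2 96.3
```

```bash
python3 - <<'E'
from fit import *
ml2=np.load("ml2.npy"); ml2=ml2[(ml2[:,1]>=140)&(ml2[:,1]<=190)]
ml1=np.array([(285.0,152),(284.8,158),(284.2,170),(283.5,182),(282.7,194)])
l1=np.polyfit(ml1[:,1],ml1[:,0],1); l2=np.polyfit(ml2[:,1],ml2[:,0],1)
D=np.array([.5993,.2776])
def res(p):
    r=list((proj("wrist",S(p,[-.0393,-.05,.093]),c1)-(240.8,113)))+list((proj("wrist",S(p,[-.0393,.05,.093]),c1)-(331.7,110)))
    for s in (.02,.05,.08):
        X=S(p,np.array([0,0,.06])+A*s)
        for c,l in ((c1,l1),(c2,l2)):
            u,v=proj("wrist",X,c); r.append(u-np.polyval(l,v))
    r.append(((D[1]-p[1])*np.cos(p[2])-(D[0]-p[0])*np.sin(p[2]))/.0012)
    return np.array(r)
o=least_squares(res,[.52,.24,.35]); p=o.x; print(p,np.degrees(p[2]),o.fun.round(1)); np.save("stand.npy",p)
Rz=R.from_euler('z',p[2]).as_matrix(); print("knob",Rz.T@(np.array([.4958,.2397,.094])-[p[0],p[1],0]))
s=bot.state(); T=R.from_rotvec(s["tool_rot"]); print(T.as_matrix())
print("delta tool mm",1e3*T.inv().apply(S(p,[-.013,-.028,.084])-s["eef_pos"]))
E
```

```text
[0.5141 0.2446 0.3488] 19.985560208569844 [-1.4 -0.5 -1.1  0.8  1.3  0.8  0.8  0.6  0.3  0.2  1.5]
knob [-0.0189  0.0016  0.094 ]
[[-0.9387 -0.3448 -0.    ]
 [-0.3448  0.9387  0.0001]
 [ 0.      0.0001 -1.    ]]
delta tool mm [ 96.6285  71.7656 212.9439]
```

Call:
jog_arm(series=[32, 24, 0, 0, 0, 0, 0, 32, 24, 0, 0, 0, 0, 0, 32, 24, 0, 0, 0, 0, 0, 0, 0, 40, 0, 0, 0, 0, 0, 0, 40, 0, 0, 0, 0, 0, 0, 40, 0, 0, 0, 0, 0, 0, 40, 0, 0, 0, 0, 0, 0, 0, 0, 0, 0, 0], newtons=20)

```text
time: 5.0
eef_pos: [0.5036, 0.2118, 0.1247]
tool_rot: [0.546, -3.07, 0.004]
force: [-1.6, -0.9, -2.5]
opening: 0.0443
finger_force: 0.0
```

```bash
python3 - <<'E'
from fit import *
im=viewer.capture("wrist"); c=viewer.camera_info("wrist"); 
for q in ([-.0111,0.0016,.081],[-.004,.0016,.0895]): 
    u=proj("wrist",S(np.load("stand.npy"),q),c); print(u); cv2.circle(im,tuple(int(x) for x in u),2,(255,0,255),-1)
cv2.imwrite("pics/w3.png",cv2.resize(im[20:320,150:500],(700,600)))
s=bot.state(); T=R.from_rotvec(s["tool_rot"])
print(s["eef_pos"],s["opening"],1e3*T.inv().apply(S(np.load("stand.npy"),[-.013,-.028,.084])-s["eef_pos"]))
E
```

```text
[355.0673 256.8727]
[355.9623 269.6817]
[0.507  0.2128 0.1305] 0.03991453690061907 [-5.1613 -0.4925 46.3939]
```

View pics/w3.png

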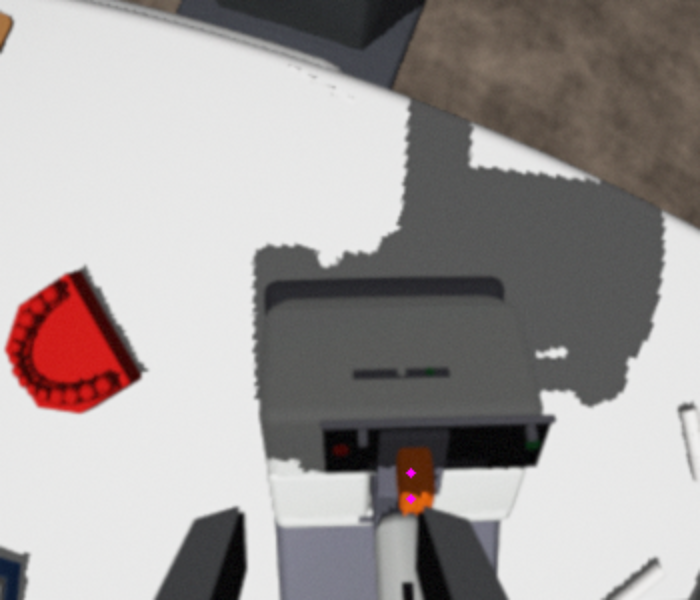

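The knob top is at crop (416,502), within about 2 mm of prediction. The fingers are still closing, so I'll finish closing and then descend.

Call:
jog_arm(series=[-5, -3, 0, 0, 0, 0, 0, 0, 0, 0, 0, 0, 0, 0, 0, 0, 0, 0, 0, 0, 0, 0, 0, 0, 0, 0, 0, 0, 0, 0, 0, 0, 0, 0, 0, 0, 0, 0, 0, 0, 0, 0, 0, 0, 0, 0, 0, 0, 0, 0, 0, 0, 0, 0, 0, 0])

```text
time: 5.72
eef_pos: [0.5177, 0.2133, 0.1372]
tool_rot: [-0.55, 3.093, 0.0]
force: [0.0, -0.3, -0.7]
opening: 0.0005
finger_force: 0.0
```

Call:
jog_arm(series=[0, 0, 20, 0, 0, 0, 0, 0, 0, 18, 0, 0, 0, 0, 0, 0, 8, 0, 0, 0, 0, 0, 0, 0, 0, 0, 0, 0, 0, 0, 0, 0, 0, 0, 0])

```text
time: 6.13
eef_pos: [0.5174, 0.2131, 0.0908]
tool_rot: [0.55, -3.092, 0.0]
force: [-0.5, 0.0, -0.7]
opening: 0.0007
finger_force: 0.0
```

```bash
python3 - <<'E'
from fit import *
s=bot.state(); p=np.load("stand.npy");Rz=R.from_euler('z',p[2]).as_matrix(); print(s["time"],s["opening"],s["force"],Rz.T@(s["eef_pos"]-[p[0],p[1],0]),R.from_rotvec(s["tool_rot"]).as_matrix()[:,0])
E
```

```text
6.1333 0.0007001601913563004 [-0.453   0.0307 -0.6603] [-0.0077 -0.0307  0.0908] [-0.9387 -0.3449  0.001 ]
```

Call:
jog_arm(series=[5, 0, 7, 0, 0, 0, 0, 0, 8, 0, 0, 0, 0, 0, 0, 5, 0, 0, 0, 0, 0, 0, 4, 0, 0, 0, 0, 0, 0, 5, 0, 0, 0, 0, 0, 0, 5, 0, 0, 0, 0, 0, 0, 5, 0, 0, 0, 0, 0, 0, 0, 0, 0, 0, 0, 0])

```text
time: 6.8
eef_pos: [0.5016, 0.2427, 0.0841]
tool_rot: [-0.552, 3.092, 0.001]
force: [0.3, 0.0, -0.4]
opening: 0.0004
finger_force: 0.0
```

```bash
python3 - <<'E'
from fit import *
im=viewer.capture("wrist"); cv2.imwrite("pics/w4.png",cv2.resize(im[150:350,220:460],(720,600)))
h=cv2.cvtColor(im,cv2.COLOR_BGR2HSV); mk=cv2.inRange(h,(3,150,40),(18,255,255)); 
nn,_,st,ce=cv2.connectedComponentsWithStats(mk); print([(st[i].tolist(),ce[i].round(1).tolist()) for i in range(1,nn) if st[i][4]>60])
p=np.load("stand.npy");print([ (y,proj("wrist",S(p,[-.004,y,.0895]))) for y in (0,.015,.03)])
E
```

```text
[([0, 0, 108, 167, 1477], [66.9, 82.4]), ([303, 246, 22, 37, 592], [313.7, 260.3]), ([143, 388, 61, 21, 123], [173.7, 398.2])]
[(0, array([312.5041, 286.5068])), (0.015, array([337.7003, 286.5364])), (0.03, array([362.6893, 286.4263]))]
```

View pics/w4.png

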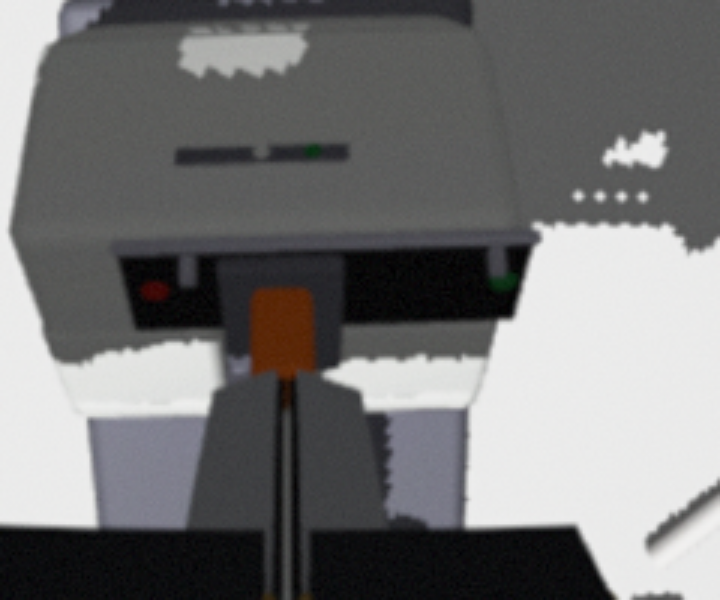

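```bash
python3 - <<'E'
from fit import *
p=np.load("stand.npy"); s=bot.state(); c=viewer.camera_info("wrist")
import json; json.dump({k:np.array(v).tolist() for k,v in c.items()},open("w4.json","w"))
print(s["eef_pos"],s["force"],np.array(c["pose"])[:3,3])
T=R.from_rotvec(s["tool_rot"]).as_matrix()
f=lambda X:((proj("wrist",X,c)-(220,150))*3).round(0)
for n,q in (("tcp",[0,0,0]),("tip+x",[.008,0,0]),("tip-x",[-.008,0,0]),("tip+y",[0,.0125,0])): print(n,f(s["eef_pos"]+T@np.array(q)))
for n,q in (("FL",[-.0393,-.05,.093]),("FR",[-.0393,.05,.093]),("mouth",[0,0,.06]),("knob foot",[-.0169,0.0025,.0741]),("knobtopfront",[-.0040-.0054,0.0025,.0895+.0045]),("knobtopback",[.0014,.0025,.085]),("knobfootfront",[-.0169-.0054,.0025,.0741+.0045])): print(n,f(S(p,q)))
E
```

```text
[0.5018 0.2421 0.0841] [ 0.0336 -0.4169  0.2658] [0.4318 0.2162 0.2949]
tcp [287. 360.]
tip+x [287. 322.]
tip-x [287. 398.]
tip+y [349. 360.]
FL [ 14. 240.]
FR [542. 242.]
mouth [278. 377.]
knob foot [290. 324.]
knobtopfront [290. 392.]
knobtopback [290. 426.]
knobfootfront [290. 305.]
```

```bash
python3 - <<'E'
from fit import *
p=np.load("stand.npy"); c4=json.load(open("w4.json")); Rz=R.from_euler('z',p[2]).as_matrix()
def t(n,*a):
    X=tri([ray("wrist",*uv,c) for uv,c in a]); print(n,X,Rz.T@(X-[p[0],p[1],0]),[(proj("wrist",X,c)-uv).round(1) for uv,c in a])
t("knob foot front",((286.5,120),c1),((404.5,113),c2),((314,246),c4))
t("red",((264.5,123.7),c1),((271.7,247),c4))
t("green",((326.7,120.8),c1),((387.7,244.3),c4))
t("FL",((240.8,112),c1),((223.3,228),c4)); t("FR",((331.7,110),c1),((399,229.5),c4))
E
```

```text
knob foot front [0.4862 0.2361 0.0901] [-0.0292  0.0015  0.0901] [array([-0.4,  0.3]), array([-0.2, -0.3]), array([1.1, 0.1])]
red [0.4975 0.2131 0.0824] [-0.0263 -0.024   0.0824] [array([-0.4,  0. ]), array([ 0.8, -0.1])]
green [0.4717 0.2777 0.0827] [-0.0286  0.0455  0.0827] [array([-0.5,  0.2]), array([ 0.9, -0.4])]
FL [0.4934 0.1841 0.0922] [-0.0401 -0.0498  0.0922] [array([-1.1, -0.2]), array([2.1, 0.2])]
FR [0.4594 0.2784 0.0908] [-0.0399  0.0504  0.0908] [array([-0.8,  0.4]), array([ 1.5, -0.8])]
```

The knob actually sits 34 mm in front of the light's axis (22 mm from its front face), at about x' = -18 mm and z = 0.092. The fingers passed between the knob and the light. I'll back out and redo the push on the knob's line.

Call:
jog_arm(series=[0, -8, 0, 0, 0, 0, 0, 0, -12, 0, 0, 0, 0, 0, 0, -12, -4, 0, 0, 0, 0, 7, -4, -4, 0, 0, 0, 0, 0, 0, 1, 0, 0, 0, 0, 0, 0, 0, 0, 0, 0, 0])

```text
time: 7.35
eef_pos: [0.508, 0.2045, 0.0916]
tool_rot: [-0.547, 3.093, 0.001]
force: [-0.0, -0.6, -0.6]
opening: 0.0008
finger_force: 0.0
```

```bash
cat > st.py <<'E'
from fit import *
s=bot.state(); p=np.load("stand.npy");Rz=R.from_euler('z',p[2]).as_matrix(); print(s["time"],s["opening"],s["force"],"stand frame",Rz.T@(s["eef_pos"]-[p[0],p[1],0]),s["joints"])
E
python3 st.py
```

```text
7.35 0.0007876560273737005 [-0.0413 -0.6383 -0.6067] stand frame [-0.0194 -0.0356  0.0916] [ 0.279   0.1116  1.5083  0.0004  1.5206 -1.6422]
```

Call:
jog_arm(series=[0, 8, 0, 0, 0, 0, 0, 0, 8, 0, 0, 0, 0, 0, 0, 5, 0, 0, 0, 0, 0, 0, 5, 0, 0, 0, 0, 0, 0, 5, 0, 0, 0, 0, 0, 0, 5, 0, 0, 0, 0, 0])

```text
time: 7.85
eef_pos: [0.495, 0.24, 0.0909]
tool_rot: [0.551, -3.093, -0.0]
force: [-1.2, -0.1, 0.1]
opening: 0.0005
finger_force: 0.0
```

Call:
jog_arm(series=[0, 4, 0, 0, 0, 0, 0, 0, 4, 0, 0, 0, 0, 0])

```text
time: 8.02
eef_pos: [0.4924, 0.2472, 0.0909]
tool_rot: [0.551, -3.093, 0.0]
force: [-1.4, 0.8, -0.3]
opening: 0.0002
finger_force: 0.0
```

```bash
python3 - <<'E'
from fit import *
import st
p=np.load("stand.npy"); im=viewer.capture("wrist"); cv2.imwrite("pics/w5.png",im)
h=cv2.cvtColor(im,cv2.COLOR_BGR2HSV); mk=cv2.inRange(h,(3,150,40),(18,255,255)); 
nn,_,stt,ce=cv2.connectedComponentsWithStats(mk); print([(stt[i].tolist(),ce[i].round(1).tolist()) for i in range(1,nn) if stt[i][4]>60])
print([(y,proj("wrist",S(p,[-.023,y,.097]))) for y in (0,.015,.03)])
cv2.imwrite("pics/w5c.png",cv2.resize(im[180:330,220:420],(800,600)))
E
```

```text
8.0167 0.00015023897735518427 [-1.3761  0.7583 -0.2698] stand frame [-0.0195  0.0098  0.0909] [ 0.3624  0.1201  1.5002 -0.      1.5213 -1.5609]
[([0, 0, 105, 175, 1566], [62.7, 81.6]), ([292, 254, 20, 25, 422], [301.0, 264.9]), ([135, 387, 68, 24, 135], [169.2, 398.6])]
[(0, array([297.7824, 267.9393])), (0.015, array([323.5036, 268.0333])), (0.03, array([349.1411, 268.0392]))]
```

View pics/w5c.png

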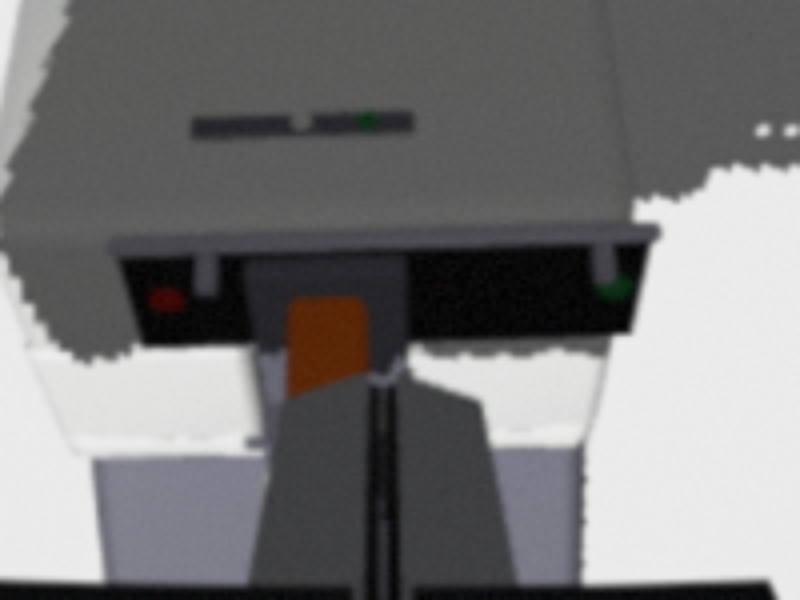

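The knob has still not moved, and the fingertips appear to be above it. I'll back off to its -y side and feel downwards beside it.

Call:
jog_arm(series=[0, 0, 3, 0, 0, 0, 0, 0, 0, 2, 0, 0, 0, 0, 0, 0, 2, 0, 0, 0, 0, 0, 0, 0, 0, 0, 0, 0])

```text
time: 8.4
eef_pos: [0.4923, 0.2462, 0.0832]
tool_rot: [0.549, -3.092, 0.0]
force: [-0.4, -0.5, -0.5]
opening: 0.0004
finger_force: 0.0
```

```bash
python3 - <<'E'
from fit import *
import st
p=np.load("stand.npy"); s=bot.state(); X=s["eef_pos"]
for n in ("side","scene"):
    im=viewer.capture(n); cv2.imwrite(f"pics/{n}5.png",im); print(n,proj(n,X),proj(n,S(p,[-.0179,.0015,.0924])),proj(n,S(p,[-.0111,.0015,.081])))
a=cv2.imread("pics/side5.png")[175:265,240:330]; b=cv2.imread("pics/scene5.png")[200:290,195:285]
cv2.imwrite("pics/mix.png",np.hstack([cv2.resize(a,(400,400),interpolation=cv2.INTER_CUBIC),cv2.resize(b,(400,400),interpolation=cv2.INTER_CUBIC)]))
E
```

```text
8.4 0.00043727878227294703 [-0.4104 -0.4623 -0.5242] stand frame [-0.02    0.0089  0.0832] [ 0.3607  0.1244  1.5111 -0.      1.5074 -1.5617]
side [273.5258 216.1914] [275.6608 213.7017] [278.0347 217.1661]
scene [230.7013 246.8826] [233.6272 243.3816] [235.2213 246.5348]
```

View pics/mix.png

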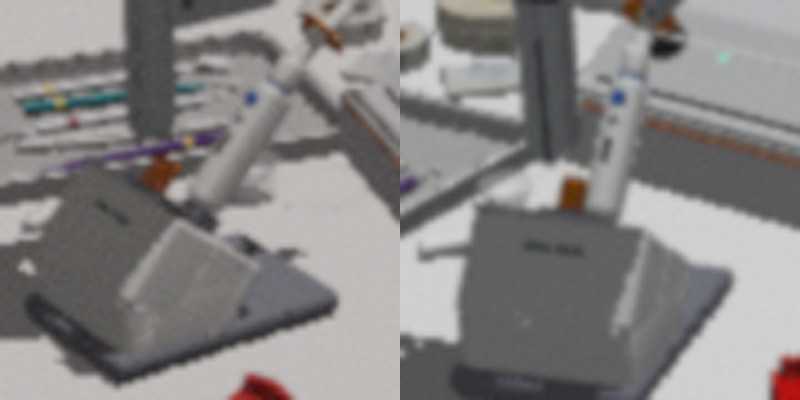

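```bash
python3 - <<'E'
from fit import *
# camera relative to tool is fixed; use now
s=bot.state(); T=R.from_rotvec(s["tool_rot"]).as_matrix(); c=viewer.camera_info("wrist")
for y in (-.047,.047,-.0595):
  for z in (0,-.027): print(y,z,[proj("wrist",s["eef_pos"]+T@np.array([x,y,z]),c).round(0).tolist() for x in (.008,0,-.008)])
E
```

```text
-0.047 0 [[238.0, 257.0], [239.0, 270.0], [239.0, 282.0]]
-0.047 -0.027 [[228.0, 272.0], [229.0, 286.0], [230.0, 300.0]]
0.047 0 [[393.0, 257.0], [393.0, 270.0], [392.0, 282.0]]
0.047 -0.027 [[403.0, 272.0], [402.0, 286.0], [401.0, 300.0]]
-0.0595 0 [[218.0, 257.0], [219.0, 270.0], [220.0, 282.0]]
-0.0595 -0.027 [[206.0, 272.0], [207.0, 286.0], [209.0, 299.0]]
```

The side and scene views both show the real fingertips about 28 mm short of the reported TCP. The side view puts the tip at (274,206), against a predicted (274,216). The open fingers in the first wrist view agree. So I take the real tip as TCP − 28 mm along tool z, and will go 20 mm deeper on the knob's -y side.

Call:
jog_arm(series=[0, -15, -5, 0, 0, 0, 0, 0, -15, 0, 0, 0, 0, 0, -2, -15, 0, 0, 0, 0, 0, 0, 0, 10, 0, 0, 0, 0, 0, 0, 10, 0, 0, 0, 0, 0, 0, 4, 0, 0, 0, 0, 0, 0, 0, 0, 0, 0, 0])

```text
time: 9.08
eef_pos: [0.508, 0.2052, 0.0623]
tool_rot: [0.55, -3.088, 0.0]
force: [0.4, 0.8, 0.3]
opening: 0.0005
finger_force: 0.0
```

Call:
jog_arm(series=[0, 8, 0, 0, 0, 0, 0, 0, 7, 0, 0, 0, 0, 0, 0, 4, 0, 0, 0, 0, 0, 0, 4, 0, 0, 0, 0, 0, 0, 4, 0, 0, 0, 0, 0])

```text
time: 9.5
eef_pos: [0.5008, 0.2306, 0.0655]
tool_rot: [-0.551, 3.092, -0.002]
force: [-0.2, -1.5, 0.4]
opening: 0.0006
finger_force: 1.0
```

```bash
python3 st.py
```

```text
9.5 0.000576445030966064 [-0.1531 -1.5297  0.3637] stand frame [-0.0172 -0.0087  0.0655] [ 0.3296  0.136   1.5342 -0.0014  1.4706 -1.5937]
```

Call:
jog_arm(series=[0, 5, 0, 0, 0, 0, 0, 0, 5, 0, 0, 0, 0, 0, 0, 4, 0, 0, 0, 0, 0, 0, 3, 0, 0, 0, 0, 0, 0, 3, 0, 0, 0, 0, 0, 0, 0, 0, 0, 0, 0, 0])

```text
time: 10.0
eef_pos: [0.4934, 0.2497, 0.0651]
tool_rot: [0.551, -3.093, -0.001]
force: [-1.7, -1.7, 3.1]
opening: 0.0004
finger_force: 1.1
```

Call:
jog_arm(series=[0, 2, 0, 0, 0, 0, 0, 0, 2, 0, 0, 0, 0, 0, 0, 0, 0, 0, 0, 0, 0])

```text
time: 10.25
eef_pos: [0.4929, 0.2511, 0.0651]
tool_rot: [-0.549, 3.093, -0.006]
force: [0.1, -6.7, 2.5]
opening: 0.0004
finger_force: 3.2
```

```bash
python3 st.py
```

```text
10.25 0.0003983676106317449 [ 0.0626 -6.6839  2.478 ] stand frame [-0.0177  0.0133  0.0651] [ 0.3714  0.1414  1.5289 -0.004   1.4717 -1.5505]
```

Call:
jog_arm(series=[0, 2, 0, 0, 0, 0, 0, 0, 2, 0, 0, 0, 0, 0, 0, 0, 0, 0, 0, 0, 0])

```text
time: 10.5
eef_pos: [0.4927, 0.2515, 0.0651]
tool_rot: [-0.547, 3.093, -0.016]
force: [2.4, -13.3, 2.9]
opening: 0.0007
finger_force: 5.7
```

```bash
python3 - <<'E'
from fit import *
import st
p=np.load("stand.npy"); im=viewer.capture("wrist")
h=cv2.cvtColor(im,cv2.COLOR_BGR2HSV); mk=cv2.inRange(h,(3,150,40),(18,255,255)); 
nn,_,stt,ce=cv2.connectedComponentsWithStats(mk); print([(stt[i].tolist(),ce[i].round(1).tolist()) for i in range(1,nn) if stt[i][4]>60])
print([(y,proj("wrist",S(p,[-.023,y,.097]))) for y in (0,.015,.03,.034)])
E
```

```text
10.5 0.0006913185836894042 [  2.4453 -13.3111   2.9268] stand frame [-0.0177  0.0138  0.0651] [ 0.3766  0.1424  1.5278 -0.0104  1.4725 -1.5433]
[([0, 0, 88, 177, 1471], [50.4, 79.2]), ([331, 264, 24, 41, 610], [345.1, 279.9]), ([88, 387, 106, 40, 233], [140.1, 408.0])]
[(0, array([288.4514, 280.8958])), (0.015, array([317.4892, 281.0872])), (0.03, array([346.5432, 281.1133])), (0.034, array([354.2485, 281.0924]))]
```

The knob is at y' ≈ 30 mm and against the stop: 13 N, with no further motion. The lock is open. I'll back off, rise, open and tilt.

Call:
jog_arm(series=[0, -10, 0, 0, 0, 0, 0, 0, -8, 0, 0, 0, 0, 0, 0, 0, -35, 0, 0, 0, 0, 20, 5, -35, 0, 0, 0, 0.6, 20, 5, -35, 0, -6.7, 0, 0.6, 0, 0, -20, 0, -6.7, 0, 0.6, 0, 0, 0, 0, -6.7, 0, 0.6, 0, 0, 0, 0, -6.7, 0, 0.6])

```text
time: 11.22
eef_pos: [0.4556, 0.236, 0.1945]
tool_rot: [-0.467, 2.625, 0.117]
force: [-0.1, 0.5, -0.5]
opening: 0.0304
finger_force: 0.0
```

Call:
jog_arm(series=[0, 0, 0, 0, -6.7, 0, 0.6, 0, 0, 0, 0, -6.5, 0, 0.6, 0, 0, 0, 0, 0, 0, 0.6, 0, 0, 0, 0, 0, 0, 0.6])

```text
time: 11.55
eef_pos: [0.4518, 0.2342, 0.187]
tool_rot: [-0.43, 2.416, 0.157]
force: [1.1, -0.1, 0.3]
opening: 0.0549
finger_force: 0.0
```

```bash
cat > g.py <<'E'
from fit import *
import st
from st import s,p
T=R.from_rotvec(s["tool_rot"]); Rz=R.from_euler('z',p[2]); L=T.as_matrix()
print("tool in stand\n",Rz.as_matrix().T@L)
G=S(p,np.array([0,0,.06])+A*.058)
gp=s["eef_pos"]-L[:,2]*.047
print("G",G,"grasp pt",gp,"delta tool mm",1e3*T.inv().apply(G-gp))
E
python3 g.py
```

```text
11.55 0.054937451416417905 [ 1.05   -0.0856  0.3284] stand frame [-0.062   0.0114  0.187 ] [ 0.3789 -0.5782  2.044  -0.0194  0.9824 -1.5391]
tool in stand
 [[-0.7689 -0.0037  0.6393]
 [-0.0022  1.      0.0031]
 [-0.6393  0.001  -0.7689]]
G [0.5491 0.2574 0.1044] grasp pt [0.4237 0.2238 0.2231] delta tool mm [-23.5595 -11.8909 173.9575]
```

Call:
jog_arm(series=[-23.5, -12, 0, 0, 0, 0, 0.6, 0, 0, 32, 0, 0, 0, 0.6, 0, 0, 32, 0, 0, 0, 0.6, 0, 0, 30, 0, 0, 0, 0.6, 0, 0, 0, 0, 0, 0, 0.6, 0, 0, 0, 0, 0, 0, 0.6])

```text
time: 12.05
eef_pos: [0.5341, 0.251, 0.1333]
tool_rot: [-0.429, 2.415, 0.156]
force: [0.2, -0.0, 0.1]
opening: 0.0566
finger_force: 0.0
```

```bash
python3 - <<'E'
from fit import *
import g
from g import s,p,T
c=viewer.camera_info("wrist"); im=viewer.capture("wrist"); 
r=viewer.trace("curing_light","wrist")
print([(x["rect"],x["score"]) for x in r])
m=r[0]["pixels"]; print([(v,np.nonzero(m[v])[0].min(),np.nonzero(m[v])[0].max()) for v in range(100,480,10) if m[v].any()])
for q in (.02,.058,.09,.134): 
    u=proj("wrist",S(p,np.array([0,0,.06])+A*q),c); print(q,u); cv2.circle(im,tuple(int(x) for x in u),3,(255,0,255),-1)
cv2.imwrite("pics/w6.png",im)
E
```

```text
12.05 0.05658962178390503 [ 0.2335 -0.0495  0.1237] stand frame [ 0.021  -0.0008  0.1333] [ 0.3369 -0.3283  2.0009  0.0142  0.7734 -1.5919]
tool in stand
 [[-0.7677 -0.0028  0.6409]
 [-0.0018  1.      0.0023]
 [-0.6409  0.0006 -0.7677]]
G [0.5491 0.2574 0.1044] grasp pt [0.5059 0.2406 0.1694] delta tool mm [ 6.0162  0.7724 79.5621]
[([300.4, 159.0, 41.9, 203.2], 0.86)]
[(160, np.int64(300), np.int64(328)), (170, np.int64(300), np.int64(329)), (180, np.int64(302), np.int64(328)), (190, np.int64(301), np.int64(329)), (200, np.int64(301), np.int64(330)), (210, np.int64(301), np.int64(330)), (220, np.int64(301), np.int64(330)), (230, np.int64(302), np.int64(330)), (240, np.int64(302), np.int64(331)), (250, np.int64(302), np.int64(331)), (260, np.int64(302), np.int64(331)), (270, np.int64(302), np.int64(331)), (280, np.int64(303), np.int64(331)), (290, np.int64(306), np.int64(330)), (300, np.int64(308), np.int64(328)), (310, np.int64(308), np.int64(328)), (320, np.int64(311), np.int64(326)), (330, np.int64(312), np.int64(326)), (340, np.int64(299), np.int64(340)), (350, np.int64(298), np.int64(339)), (360, np.int64(314), np.int64(325))]
0.02 [316.9246 189.7339]
0.058 [316.8463 245.7124]
0.09 [316.7628 291.7181]
0.134 [316.63   350.8431]
```

View pics/w6.png

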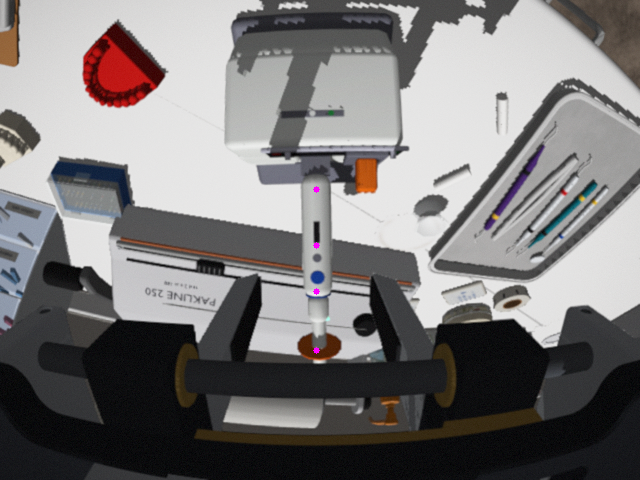

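The predicted axis falls on the light (handle end at (317,292)) and the knob is at the open end (367,175). I'll advance and grasp.

Call:
jog_arm(series=[6, 0.5, 25, 0, 0, 0, 0.6, 0, 0, 25, 0, 0, 0, 0.6, 0, 0, 20, 0, 0, 0, 0.6, 0, 0, 9, 0, 0, 0, 0.6, 0, 0, 0, 0, 0, 0, 0.6, 0, 0, 0, 0, 0, 0, 0, 0, 0, 0, 0, 0, 0, 0, 0, 0, 0, 0, 0, 0, 0], newtons=25)

```text
time: 12.82
eef_pos: [0.5756, 0.2671, 0.0711]
tool_rot: [-0.429, 2.408, 0.157]
force: [0.3, 0.6, -0.1]
opening: 0.0399
finger_force: 0.0
```

```bash
python3 g.py
```

```text
12.8167 0.039900587642615816 [ 0.32    0.6271 -0.065 ] stand frame [0.0655 0.0001 0.0711] [ 0.3406 -0.1524  1.9999  0.0135  0.5924 -1.5908]
tool in stand
 [[-0.7637 -0.0034  0.6455]
 [-0.0026  1.      0.0022]
 [-0.6455  0.     -0.7637]]
G [0.5491 0.2574 0.1044] grasp pt [0.5471 0.2566 0.107 ] delta tool mm [0.078  0.0261 3.3374]
```

Call:
jog_arm(series=[0, 0, 0, 0, 0, 0, 0, 0, 0, 0, 0, 0, 0, 0, 0, 0, 0, 0, 0, 0, 0, 0, 0, 0, 0, 0, 0, 0, 0, 0, 0, 0, 0, 0, 0])

```text
time: 13.23
eef_pos: [0.5752, 0.2667, 0.0692]
tool_rot: [-0.429, 2.411, 0.156]
force: [-1.5, -0.9, 2.5]
opening: 0.0198
finger_force: 25.0
```

Call:
jog_arm(series=[-5.9, 0, -1, 0, 0, 0, 0, -5.9, 0, -1, 0, 0, 0, 0, -7.9, 0, -1.4, 0, 0, 0, 0, -7.9, 0, -1.4, 0, 0, 0, 0, -7.9, 0, -1.4, 0, 0, 0, 0, 0, 0, 0, 0, 0, 0, 0], newtons=35)

```text
time: 13.73
eef_pos: [0.5938, 0.2736, 0.091]
tool_rot: [-0.431, 2.422, 0.154]
force: [-3.4, -1.7, 1.7]
opening: 0.0201
finger_force: 35.0
```

```bash
python3 g.py
```

```text
13.7333 0.02007845974897218 [-3.3815 -1.7444  1.6952] stand frame [ 0.0848 -0.      0.091 ] [ 0.341  -0.1232  1.924   0.0114  0.6531 -1.5886]
tool in stand
 [[-0.7726 -0.0034  0.6349]
 [-0.0027  1.      0.002 ]
 [-0.6349 -0.0002 -0.7726]]
G [0.5491 0.2574 0.1044] grasp pt [0.5658 0.2633 0.1273] delta tool mm [28.1902  0.1674  6.4376]
```

Call:
jog_arm(series=[-9.8, 0, -1.7, 0, 0, 0, 0, -12, 0, -2, 0, 0, 0, 0, -15, 0, -2.6, 0, 0, 0, 0, -15, 0, -4, 0, 0, 0, 0, 0, 0, 0, 0, 0, 0, 0])

```text
time: 14.15
eef_pos: [0.6319, 0.2876, 0.1437]
tool_rot: [-0.427, 2.402, 0.158]
force: [0.4, -0.1, 0.3]
opening: 0.02
finger_force: 35.0
```

```bash
python3 - <<'E'
from fit import *
import g
from g import p,s,L
im=viewer.capture("side"); cv2.imwrite("pics/side7.png",im)
ims=viewer.capture("scene"); cv2.imwrite("pics/scene7.png",ims)
for n in ("side","scene"):
    r=viewer.trace("curing_light",n); print(n,[(x["rect"],x["score"]) for x in r])
    Rz=R.from_euler('z',p[2]).as_matrix(); gp=s["eef_pos"]-L[:,2]*.047; a=Rz@A
    print("pred butt",proj(n,gp-a*.1),"nose",proj(n,gp+a*.112),"disc",proj(n,gp+a*.076))
E
```

```text
14.15 0.019956995668897092 [ 0.4102 -0.1192  0.3019] stand frame [0.1254 0.0001 0.1437] [ 0.3418 -0.0867  1.7902  0.0102  0.7299 -1.5857]
tool in stand
 [[-0.7595 -0.003   0.6505]
 [-0.002   1.      0.0022]
 [-0.6505  0.0004 -0.7595]]
G [0.5491 0.2574 0.1044] grasp pt [0.6032 0.2771 0.1794] delta tool mm [92.5048  0.1012 19.4919]
side [([290.0, 140.8, 52.8, 71.5], 0.63)]
pred butt [292.0222 205.8623] nose [336.229 135.785] disc [328.7072 147.7087]
scene [([239.8, 159.4, 23.8, 79.0], 0.86)]
pred butt [242.4984 231.4195] nose [260.8059 151.5106] disc [257.7896 164.6763]
```

The light is free of the pocket. I'll raise it, then carry it over towards the model side.

Call:
jog_arm(series=[-26, 0, -30, 0, 0, 0, 0, -26, 0, -30, 0, 0, 0, 0, 17, -30, -15, 0, 0, 0, 0, 17, -33, -15, 0, 0, 0, 0, 17, -33, -15, 0, 0, 0, 0, 17, -33, -15, 0, 0, 0, 0, 17, -33, -15, 0, 0, 0, 0, 17, -33, -15, 0, 0, 0, 0])

```text
time: 15.02
eef_pos: [0.5669, 0.0557, 0.2189]
tool_rot: [-0.43, 2.412, 0.157]
force: [1.7, -0.5, -0.7]
opening: 0.0199
finger_force: 35.0
```

Call:
jog_arm(series=[17, -33, -15, 0, 0, 0, 0, 17, -33, -15, 0, 0, 0, 0, 10, -20, -9, 0, 0, 0, 0, 0, 0, 0, 0, 6.8, 0, 0, 0, 0, 0, 0, 6.8, 0, 0, 0, 0, 0, 0, 6.8, 0, 0, 0, 0, 0, 0, 6.8, 0, 0, 0, 0, 0, 0, 0, 0, 0])

```text
time: 15.68
eef_pos: [0.5463, -0.0434, 0.2202]
tool_rot: [-0.516, 2.879, 0.059]
force: [0.4, -0.1, -1.7]
opening: 0.0198
finger_force: 35.0
```

```bash
python3 g.py
```

```text
15.6833 0.01984876138253153 [ 0.4206 -0.0963 -1.6815] stand frame [-0.0681 -0.2817  0.2202] [-0.2738 -0.0876  1.4728  0.1295  1.5781 -2.1865]
tool in stand
 [[-0.9759 -0.0058  0.2181]
 [-0.0054  1.      0.0024]
 [-0.2181  0.0012 -0.9759]]
G [0.5491 0.2574 0.1044] grasp pt [ 0.5367 -0.047   0.2661] delta tool mm [-79.1546 280.9238 183.6586]
```

Call:
jog_arm(series=[0, 0, 0, 0, 5.6, 0, 0, 0, 0, 0, 0, 5.6, 0, 0, 0, 0, 0, 0, 5.6, 0, 0, 0, 0, 0, 0, 5.6, 0, 0, 0, 0, 0, 0, 0, 0, 0, 0, 0, 0, 0, 0, 0, 0])

```text
time: 16.18
eef_pos: [0.5429, -0.0437, 0.2187]
tool_rot: [0.523, -2.927, 0.04]
force: [-0.3, -0.0, -0.9]
opening: 0.0198
finger_force: 35.0
```

```bash
python3 - <<'E'
from fit import *
import g
from g import s,T
import pickle
D={}
for n in ("scene","side","wrist"):
    c=viewer.camera_info(n); im=viewer.capture(n); cv2.imwrite(f"pics/{n}8.png",im)
    e={"c":{k:np.array(v).tolist() for k,v in c.items()}}
    for t in ("plaster_model","curing_light","lens"):
        r=viewer.trace(t,n); print(n,t,[(np.round(x["rect"]).tolist(),round(x["score"],2)) for x in r[:3]]); e[t]=[(x["pixels"],x["rect"]) for x in r]
    D[n]=e
pickle.dump(D,open("D8.pkl","wb"))
E
```

```text
16.1833 0.019797628411423494 [-0.258  -0.0001 -0.9341] stand frame [-0.0714 -0.2809  0.2187] [-0.1308  0.2062  1.1596 -0.0814  1.9269 -2.0781]
tool in stand
 [[-0.9856 -0.0048 -0.1692]
 [-0.0052  1.      0.0021]
 [ 0.1692  0.0029 -0.9856]]
G [0.5491 0.2574 0.1044] grasp pt [ 0.5505 -0.0411  0.265 ] delta tool mm [-127.9274  280.0176  141.7678]
scene plaster_model [([350.0, 280.0, 22.0, 19.0], 0.94), ([277.0, 277.0, 23.0, 25.0], 0.67)]
scene curing_light [([328.0, 182.0, 31.0, 36.0], 0.65)]
scene lens [([329.0, 180.0, 33.0, 39.0], 0.65)]
side plaster_model [([282.0, 258.0, 30.0, 26.0], 0.68), ([341.0, 280.0, 25.0, 24.0], 0.59), ([264.0, 208.0, 11.0, 7.0], 0.42)]
side curing_light [([281.0, 176.0, 89.0, 32.0], 0.96), ([248.0, 206.0, 68.0, 56.0], 0.4)]
side lens [([283.0, 175.0, 89.0, 33.0], 0.91)]
wrist plaster_model [([397.0, 222.0, 53.0, 56.0], 0.64)]
wrist curing_light [([287.0, 87.0, 58.0, 347.0], 0.58)]
wrist lens [([286.0, 82.0, 59.0, 354.0], 0.69)]
```

```bash
cat > mf.py <<'E'
from fit import *
import pickle
from scipy.optimize import minimize
def fitmodel(V):  # V: list of (cam,c,mask)
    th=np.linspace(-np.pi/2,np.pi/2,15)
    out=np.array([(-.024,-.03)]+[(-.004+.028*np.cos(a),.03*np.sin(a)) for a in th]+[(-.024,.03)])
    def cost(q):
        c,s=np.cos(q[2]),np.sin(q[2]); w=out@np.array([[c,s],[-s,c]])+q[:2]; t=0
        for n,ci,m in V:
            P=np.array([proj(n,[x,y,z],ci) for x,y in w for z in (0,.029)])
            o=P.min(0)-15; k=8; x0,y0=(int(v) for v in o); W=int(P[:,0].max()-x0+15);H=int(P[:,1].max()-y0+15)
            b=np.zeros((H*k,W*k),np.uint8); cv2.fillConvexPoly(b,cv2.convexHull((((P-(x0,y0)+.5)*k).astype(np.int32))),1)
            mm=cv2.resize(m[y0:y0+H,x0:x0+W].astype(np.uint8),(W*k,H*k),interpolation=cv2.INTER_NEAREST)
            t+=1-(b&mm).sum()/((b|mm).sum()+(m.sum()*k*k-mm.sum()))
        return t/len(V)
    best=[]
    for y0 in np.arange(0,2*np.pi,np.pi/4):
        S0=np.array([.612,-.037,y0]); r=minimize(cost,S0,method="Nelder-Mead",options=dict(initial_simplex=S0+np.array([[0,0,0],[.01,0,0],[0,.01,0],[0,0,.4]]),maxiter=120,xatol=1e-4,fatol=1e-4)); best.append((r.fun,*r.x))
    return sorted(best)[:4]
def pick(e,n,near):  # mask whose centre is nearest
    return min(e["plaster_model"],key=lambda r:np.hypot(r[1][0]+r[1][2]/2-near[0],r[1][1]+r[1][3]/2-near[1]))[0]
E
python3 - <<'E'
from mf import *
D=pickle.load(open("D8.pkl","rb"))
V=[(n,D[n]["c"],pick(D[n],n,q)) for n,q in (("scene",(361,291)),("side",(353,292)),("wrist",(423,250)))]
np.save("mw.npy",V[2][2])
for sel in ([0,1,2],[2],[0,1]): print(sel,[np.round(b,4).tolist() for b in fitmodel([V[i] for i in sel])])
E
```

```text
[0, 1, 2] [[0.4631, 0.6052, -0.0495, 3.69], [0.4632, 0.6054, -0.0498, 3.7118], [0.464, 0.6048, -0.0507, 3.7557], [0.51, 0.6091, -0.0481, 0.5453]]
[2] [[1.0, 0.612, -0.037, 0.0], [1.0, 0.612, -0.037, 0.7854], [1.0, 0.612, -0.037, 1.5708], [1.0, 0.612, -0.037, 2.3562]]
[0, 1] [[0.1947, 0.6052, -0.0495, 3.69], [0.1948, 0.6054, -0.0498, 3.7118], [0.1959, 0.6048, -0.0507, 3.7557], [0.2651, 0.6091, -0.0481, 0.5453]]
```

```bash
cat > gc.py <<'E'
from mf import *
def gcut(f,rect):
    im=cv2.imread(f); x,y,w,h=rect; x-=12;y-=12;w+=24;h+=24
    sub=cv2.resize(im[y:y+h,x:x+w],None,fx=4,fy=4,interpolation=cv2.INTER_CUBIC); m=np.zeros(sub.shape[:2],np.uint8)
    cv2.grabCut(sub,m,(36,36,sub.shape[1]-72,sub.shape[0]-72),np.zeros((1,65)),np.zeros((1,65)),6,cv2.GC_INIT_WITH_RECT)
    b=((m==1)|(m==3)).astype(np.uint8); b=cv2.resize(b,(w,h),interpolation=cv2.INTER_AREA)
    nn,l,st,_=cv2.connectedComponentsWithStats(b); b=l==1+np.argmax(st[1:,4])
    o=np.zeros(im.shape[:2],bool); o[y:y+h,x:x+w]=b; return o,sub,m
E
python3 - <<'E'
from gc import *
E
mv gc.py gct.py
python3 - <<'E'
from gct import *
V=[];pan=[]
for n,f,c,r in (("wrist","pics/w1.png",c1,(72,132,41,40)),("wrist","pics/w2.png",c2,(149,116,48,43)),("scene","pics/scene0.png",viewer.camera_info("scene"),(346,281,27,20)),("side","pics/side0.png",viewer.camera_info("side"),(340,281,27,24))):
    o,sub,m=gcut(f,r); V.append((n,c,o)); ys,xs=np.nonzero(o); print(f,o.sum(),xs.min(),xs.max(),ys.min(),ys.max())
    v=sub.copy(); v[(m==0)|(m==2)]//=2; pan.append(cv2.resize(v,(290,290)))
cv2.imwrite("pics/gc.png",np.vstack([np.hstack(pan[:2]),np.hstack(pan[2:])]))
for sel in ([0,1,2,3],[0,1],[2,3],[0],[1]): print(sel,[np.round(b,4).tolist() for b in fitmodel([V[i] for i in sel])[:2]])
E
```

```text
pics/w1.png 1050 74 111 133 171
pics/w2.png 1253 151 192 116 157
pics/scene0.png 459 346 372 281 300
pics/side0.png 474 339 367 280 303
[0, 1, 2, 3] [[0.2218, 0.6072, -0.0439, 3.7392], [0.2223, 0.607, -0.0443, 3.7437]]
[0, 1] [[0.1741, 0.6046, -0.0384, 3.7437], [0.1743, 0.6045, -0.0374, 3.7436]]
[2, 3] [[0.206, 0.6048, -0.047, 3.6734], [0.2315, 0.6092, -0.0498, 4.2522]]
[0] [[0.1805, 0.6037, -0.0373, 3.7361], [0.1811, 0.6044, -0.0387, 3.729]]
[1] [[0.1638, 0.6051, -0.0378, 3.7695], [0.1641, 0.6052, -0.0379, 3.7724]]
```

```bash
python3 - <<'E'
from fit import *
s=bot.state(); T=R.from_rotvec(s["tool_rot"]).as_matrix(); c=viewer.camera_info("wrist")
print(s["eef_pos"],proj("wrist",[.606,-.042,.029],c))
for d in ([.0,-.08,0],[-.0,.08,0],[-.08,-.08,0],[-.08,.08,0]):
    cc=dict(c); P=np.array(c["pose"]); P[:3,3]+=T@np.array(d); cc["pose"]=P; print(d,P[:3,3],proj("wrist",[.606,-.042,.029],cc))
E
```

```text
[ 0.5429 -0.0444  0.222 ] [298.4813 292.8469]
[0.0, -0.08, 0] [ 0.5344 -0.1329  0.4423] [368.3162 292.4815]
[-0.0, 0.08, 0] [0.4792 0.0173 0.4423] [229.8037 292.002 ]
[-0.08, -0.08, 0] [ 0.6084 -0.1057  0.429 ] [371.276  224.2153]
[-0.08, 0.08, 0] [0.5533 0.0445 0.429 ] [225.0105 224.5185]
```

Call:
jog_arm(series=[-27, 30, 0, 0, 0, 0, 0, -27, 30, 0, 0, 0, 0, 0, -26, 30, 0, 0, 0, 0, 0, 0, 0, 0, 0, 0, 0, 0, 0, 0, 0, 0, 0, 0, 0])

```text
time: 17.2
eef_pos: [0.5861, 0.0691, 0.207]
tool_rot: [0.526, -2.927, 0.044]
force: [0.6, -0.9, -1.6]
opening: 0.0197
finger_force: 35.0
```

```bash
python3 - <<'E'
from gct import *
c=viewer.camera_info("wrist"); im=viewer.capture("wrist"); cv2.imwrite("pics/w9.png",im); json.dump({k:np.array(v).tolist() for k,v in c.items()},open("w9.json","w"))
u=proj("wrist",[.606,-.042,.02],c); print(u, bot.state()["eef_pos"])
rs=viewer.trace("plaster_model","wrist"); print([(np.round(x["rect"]).tolist(),round(x["score"],2)) for x in rs])
m=min(rs,key=lambda x:np.hypot(x["rect"][0]+x["rect"][2]/2-u[0],x["rect"][1]+x["rect"][3]/2-u[1]))
o,sub,mm=gcut("pics/w9.png",[int(round(v)) for v in m["rect"]])
for q in (m["pixels"],o):
    ys,xs=np.nonzero(q); print(q.sum(),xs.min(),xs.max(),ys.min(),ys.max(),[np.round(b,4).tolist() for b in fitmodel([("wrist",c,q)])[:3]])
np.save("m9.npy",m["pixels"])
E
```

```text
[216.4896 223.7318] [0.586  0.0677 0.2078]
[([336.0, 153.0, 43.0, 58.0], 0.83), ([189.0, 203.0, 60.0, 48.0], 0.69)]
1989 189 245 203 251 [[0.0847, 0.6074, -0.0435, 3.7495], [0.0851, 0.6076, -0.0435, 3.7442], [0.0853, 0.6076, -0.0436, 3.7568]]
2109 189 245 202 251 [[0.0575, 0.6071, -0.0432, 3.7498], [0.0577, 0.607, -0.0431, 3.7497], [0.0578, 0.6071, -0.0432, 3.7496]]
```

```bash
cat > lt.py <<'E'
from fit import *
p=np.load("stand.npy"); Rz=R.from_euler('z',p[2]).as_matrix()
RL=Rz@np.array([[.766,0,.6428],[0,1,0],[-.6428,0,.766]])  # columns x,y,z of light
oL=S(p,np.array([0,0,.06])-A*.042)
Tg=R.from_rotvec([-.429,2.411,.156]).as_matrix(); tg=np.array([.5752,.2667,.0692])
Rel=Tg.T@RL; off=Tg.T@(oL-tg)
def light(s=None):
    s=s or bot.state(); T=R.from_rotvec(s["tool_rot"]).as_matrix(); return T@Rel, s["eef_pos"]+T@off
E
python3 - <<'E'
from lt import *
s=bot.state(); Rw,o=light(s); print("light x,z",Rw[:,0],Rw[:,2]); lens=o+Rw@[.022,0,.205]; print("lens",lens,"butt",o)
for n in ("side","scene"):
    im=viewer.capture(n); cv2.imwrite(f"pics/{n}10.png",im)
    m=viewer.trace("curing_light",n); print(n,[(np.round(x["rect"]).tolist(),round(x["score"],2)) for x in m])
    for q in ([0,0,0],[0,0,.052],[0,0,.135],[.004,0,.176],[0.01,0,.212],[.022,0,.205]): print(q,proj(n,o+Rw@np.array(q)).round(1))
    h=cv2.cvtColor(im,cv2.COLOR_BGR2HSV); mk=cv2.inRange(h,(3,120,40),(20,255,255)); nn,_,st,ce=cv2.connectedComponentsWithStats(mk); print("orange",[(st[i].tolist(),ce[i].round(1).tolist()) for i in range(1,nn) if st[i][4]>12])
    if m:
        ys,xs=np.nonzero(m[0]["pixels"]); print([(x,ys[xs==x].min(),ys[xs==x].max()) for x in range(xs.min(),xs.max()+1,6)])
E
```

```text
light x,z [ 0.0062 -0.0007 -1.    ] [0.9394 0.3426 0.0056]
lens [0.693  0.1062 0.2308] butt [0.5003 0.036  0.2517]
side [([289.0, 165.0, 83.0, 28.0], 0.84)]
[0, 0, 0] [294.7 184. ]
[0, 0, 0.052] [314.7 179. ]
[0, 0, 0.135] [345.  171.3]
[0.004, 0, 0.176] [359.3 169.4]
[0.01, 0, 0.212] [371.4 168.8]
[0.022, 0, 0.205] [368.8 174.2]
orange [([326, 121, 21, 10, 45], [336.6, 125.9]), ([386, 138, 14, 15, 71], [391.0, 144.2]), ([355, 165, 8, 13, 52], [359.3, 171.4]), ([266, 207, 8, 8, 41], [270.0, 210.4])]Traceback (most recent call last):
  File "<stdin>", line 9, in <module>
    return umr_minimum(a, axis, None, out, keepdims, initial, where)
ValueError: zero-size array to reduction operation minimum which has no identity
```

Call:
jog_arm(series=[26, -22.2, 4.5, 0, 0, 0, 0, 26, -22.2, 4.5, 0, 0, 0, 0, 26, -22.2, 4.5, 0, 0, 0, 0, 26, -22.2, 4.5, 0, 0, 0, 0, 26, -22.2, 4.5, 0, 0, 0, 0, 0, 0, 0, 0, 0, 0, 0, 0, 0, 0, 0, 0, 0, 0])

```text
time: 17.98
eef_pos: [0.4995, -0.0845, 0.2089]
tool_rot: [0.514, -2.934, 0.044]
force: [0.3, 0.2, -2.0]
opening: 0.0202
finger_force: 35.0
```

Call:
jog_arm(series=[-6, 0, 35, 0, 0, 0, 0, -6, 0, 35, 0, 0, 0, 0, -5, 0, 29, 0, 0, 0, 0, 0, 0, 0, 0, 0, 0, 0, 0, 0, 0, 0, 0, 0, 0])

```text
time: 18.4
eef_pos: [0.4997, -0.0815, 0.1062]
tool_rot: [0.522, -2.926, 0.041]
force: [-0.7, 0.3, -0.9]
opening: 0.0199
finger_force: 35.0
```

```bash
cat > fin.py <<'E'
from lt import *
s=bot.state(); T=R.from_rotvec(s["tool_rot"]); Rw,o=light(s); lens=o+Rw@[.022,0,.205]
print(s["time"],s["force"],"light x,z",Rw[:,0],Rw[:,2],"lens",lens,"d tool",1e3*T.inv().apply(np.array([.607,-.0435,.054])-lens),s["joints"])
E
python3 fin.py
```

```text
18.4 [-0.7293  0.3244 -0.8565] light x,z [ 0.0025  0.0011 -1.    ] [0.9393 0.3431 0.0027] lens [ 0.6068 -0.0422  0.1283] d tool [-12.399   -1.4876  73.2983] [-0.2069  0.1441  1.4539 -0.0889  1.6898 -2.1346]
```

Call:
jog_arm(series=[-4, -0.5, 24, 0, 0, 0, 0, -3.5, -1, 20, 0, 0, 0, 0, 0, 0, 0, 0, 0, 0, 0, 0, 0, 0, 0, 0, 0, 0])

```text
time: 18.73
eef_pos: [0.5022, -0.0836, 0.0645]
tool_rot: [0.522, -2.932, 0.045]
force: [-0.1, -0.8, -0.4]
opening: 0.02
finger_force: 35.0
```

```bash
python3 - <<'E'
from fin import *
for n in ("side","scene"):
    im=viewer.capture(n); cv2.imwrite(f"pics/{n}11.png",im)
    for nm,q in (("butt",[0,0,0]),("disc",[.004,0,.176]),("lens",[.022,0,.205])): print(n,nm,proj(n,o+Rw@np.array(q)).round(1))
    h=cv2.cvtColor(im,cv2.COLOR_BGR2HSV); mk=cv2.inRange(h,(3,120,40),(20,255,255)); nn,_,st,ce=cv2.connectedComponentsWithStats(mk); print("orange",[(st[i].tolist(),ce[i].round(1).tolist()) for i in range(1,nn) if st[i][4]>12])
    print("model top c",proj(n,[.607,-.0435,.029]).round(1))
a=cv2.imread("pics/side11.png")[205:325,260:380]; b=cv2.imread("pics/scene11.png")[205:325,275:395]
cv2.imwrite("pics/mix2.png",np.hstack([cv2.resize(a,(400,400),interpolation=cv2.INTER_CUBIC),cv2.resize(b,(400,400),interpolation=cv2.INTER_CUBIC)]))
E
```

```text
18.7333 [-0.0962 -0.8236 -0.4478] light x,z [ 0.0081 -0.0004 -0.9999] [0.9393 0.3429 0.0075] lens [ 0.6093 -0.0443  0.0872] d tool [-3.6851  1.5625 33.0483] [-0.2095  0.1698  1.5086 -0.089   1.6037 -2.1292]
side butt [271.5 281.7]
side disc [341.6 259.4]
side lens [352.1 263. ]
orange [([386, 139, 14, 14, 68], [391.1, 144.3]), ([266, 207, 8, 8, 40], [269.9, 210.2]), ([305, 214, 12, 8, 28], [309.2, 216.9]), ([338, 256, 8, 13, 59], [341.8, 262.3])]
model top c [350.1 285.8]
scene butt [335.3 298.2]
scene disc [357.4 258.9]
scene lens [360.4 260.4]
orange [([258, 152, 15, 18, 122], [262.9, 160.3]), ([221, 238, 5, 8, 33], [222.8, 241.8]), ([361, 258, 3, 8, 18], [362.1, 261.9]), ([325, 308, 8, 4, 23], [328.4, 309.2]), ([278, 329, 15, 13, 65], [284.8, 334.4]), ([293, 345, 118, 41, 292], [351.2, 366.4])]
model top c [359.  283.5]
```

```bash
python3 - <<'E'
from fin import *
n="side"; m=viewer.trace("curing_light",n); print([(np.round(x["rect"]).tolist(),round(x["score"],2)) for x in m])
px=m[0]["pixels"]
for z in (.02,.03,.04,.06,.07,.14,.15,.205):
    P=np.array([proj(n,o+Rw@np.array([x,y,z])) for x in (-.012,.012) for y in (-.01,.01)]); u=int(round(P[:,0].mean())); v=np.nonzero(px[:,u])[0]
    print(z,u,P[:,1].min().round(1),P[:,1].max().round(1),"obs",(v.min(),v.max()) if len(v) else None)
for xc in (.0,.005,.008):
    a=np.linspace(0,6.28,60); P=np.array([proj(n,o+Rw@np.array([xc+.017*np.cos(t),.017*np.sin(t),.176])) for t in a]); print(xc,P.min(0).round(1),P.max(0).round(1))
E
```

```text
18.8333 [ 0.1794  0.5223 -0.8329] light x,z [ 0.0111 -0.0011 -0.9999] [0.9393 0.3429 0.0101] lens [ 0.6102 -0.0446  0.0886] d tool [-3.0311  2.1857 34.6127] [-0.2096  0.1687  1.5072 -0.089   1.6031 -2.1292]
[([265.0, 256.0, 91.0, 36.0], 0.63)]
0.02 280 271.2 285.6 obs (np.int64(273), np.int64(286))
0.03 285 269.8 284.1 obs (np.int64(272), np.int64(285))
0.04 289 268.4 282.7 obs (np.int64(272), np.int64(284))
0.06 297 265.7 279.8 obs (np.int64(268), np.int64(280))
0.07 301 264.3 278.4 obs (np.int64(267), np.int64(279))
0.14 329 255.1 268.7 obs (np.int64(260), np.int64(268))
0.15 332 253.8 267.4 obs (np.int64(261), np.int64(266))
0.205 353 246.9 260.2 obs (np.int64(259), np.int64(266))
0.0 [337.4 249.6] [346.9 264.8]
0.005 [337.4 251.7] [346.9 266.8]
0.008 [337.4 252.9] [346.9 268.1]
```

Call:
jog_arm(series=[-1.2, 0.8, 12, 0, 0.5, 0, 0, -1, 0.7, 11, 0, 0, 0, 0, -0.6, 0.5, 8, 0, 0, 0, 0, 0, 0, 0, 0, 0, 0, 0, 0, 0, 0, 0, 0, 0, 0, 0, 0, 0, 0, 0, 0, 0])

```text
time: 19.38
eef_pos: [0.498, -0.0826, 0.0315]
tool_rot: [0.52, -2.921, 0.046]
force: [0.1, 0.2, -1.2]
opening: 0.0196
finger_force: 35.0
```

```bash
python3 fin.py
```

```text
19.3833 [ 0.0937  0.1615 -1.2498] light x,z [-0.0022 -0.003  -1.    ] [ 0.9394  0.3427 -0.003 ] lens [ 0.6053 -0.0433  0.053 ] d tool [-1.3349 -0.7776 -1.2228] [-0.2063  0.194   1.5504 -0.093   1.5478 -2.12  ]
```

Call:
jog_arm(series=[-1, 0, -2, 0, 0, 0, 0, 0, 0, 0, 0, 0, 0, 0, 0, 0, 0, 0, 0, 0, 0, 0, 0, 0, 0, 0, 0, 0, 0, 0, 0, 0, 0, 0, 0, 0, 0, 0, 0, 0, 0, 0])

```text
time: 19.88
eef_pos: [0.4995, -0.0822, 0.0336]
tool_rot: [0.52, -2.922, 0.046]
force: [0.0, -0.6, -0.6]
opening: 0.02
finger_force: 35.0
```

```bash
python3 - <<'E'
from fin import *
for n in ("side","scene"):
    m=viewer.camera_info(n); im=viewer.capture(n); cv2.imwrite(f"pics/{n}12.png",im)
    h=cv2.cvtColor(im,cv2.COLOR_BGR2HSV); mk=cv2.inRange(h,(3,120,40),(20,255,255)); nn,_,st,ce=cv2.connectedComponentsWithStats(mk); print("orange",[(st[i].tolist(),ce[i].round(1).tolist()) for i in range(1,nn) if st[i][4]>12])
    a=np.linspace(0,6.28,60); P=np.array([proj(n,o+Rw@np.array([.008+.017*np.cos(t),.017*np.sin(t),.176])) for t in a]); print(n,P.min(0).round(1),P.max(0).round(1))
    print([(t,[(np.round(x["rect"]).tolist(),round(x["score"],2)) for x in viewer.search_frame(t,n)[:3]]) for t in ("plaster_model","curing_light")])
s=bot.state(); Rw,o=light(s); print(s["time"],o+Rw@[.022,0,.205],s["force"],s["dq"])
E
```

```text
19.8833 [ 0.0297 -0.6049 -0.6088] light x,z [-0.0015 -0.0031 -1.    ] [ 0.9394  0.3427 -0.0025] lens [ 0.6067 -0.0429  0.0552] d tool [-0.2394 -0.7033  1.1588] [-0.205   0.1946  1.5451 -0.0928  1.5518 -2.1191]
orange [([386, 139, 14, 14, 68], [391.2, 144.2]), ([266, 207, 8, 8, 40], [270.0, 210.4]), ([304, 228, 6, 5, 14], [307.1, 229.8]), ([311, 232, 9, 6, 15], [315.1, 234.3]), ([336, 268, 8, 13, 56], [340.3, 273.9])]
side [335.3 266.1] [344.7 281.1]
[('plaster_model', [([285.0, 260.0, 20.0, 22.0], 0.89), ([340.0, 283.0, 28.0, 22.0], 0.56)]), ('curing_light', [])]
orange [([258, 152, 15, 18, 123], [262.9, 160.4]), ([221, 238, 5, 8, 33], [222.8, 241.8]), ([348, 270, 4, 6, 14], [349.9, 272.7]), ([360, 271, 2, 9, 15], [360.4, 274.8]), ([278, 329, 15, 13, 66], [284.9, 334.3]), ([292, 344, 119, 42, 299], [351.4, 366.4])]
scene [348.4 266.7] [363.5 280.6]
[('plaster_model', [([280.0, 276.0, 22.0, 27.0], 0.96), ([351.0, 284.0, 20.0, 15.0], 0.52)]), ('curing_light', [([329.0, 272.0, 33.0, 48.0], 0.89)])]
20.1833 [ 0.6067 -0.0428  0.055 ] [-0.1373  0.3222 -0.929 ] [-0.001   0.0005  0.0018  0.0002 -0.0016  0.0007]
```

```bash
python3 -c "
from rig import bot
print(bot.sign_off())"
```

```text
the job is handed in; nothing more can be done
None
```

I handed the job in at about 20.2 s. The lock is at its open stop, the light is out of the socket, and it is held level and still with the lens about 25 mm above the middle of the model by my measurements; no verdict came back.

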